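# Hang the cocktail strainer back in its place on the tool rail

## Task

The cocktail strainer was left lying on the tumbler; its empty S-hook still hangs on the tool rail between the serving board and the turner, which have slid together and leave no room. First slide the board and the turner apart along the rail, then take the empty S-hook, catch the strainer with it by the small hole at the end of its handle, without touching the strainer with the gripper, and hang it back on the rail between the two tools, hanging quietly and touching neither of them. Leave the tumbler standing where it is and the other things in their places.

Things in the scene. Friction and masses are not known exactly. Their poses are not given: they have to be found in the camera images.
- rail: Fixed free-standing tool rail: steel tube 12 mm thick, bent down at both ends into posts on flat feet (120 mm along its x). Origin on the table under the rail's middle; x points away from the robot, y along the rail. The tube's axis is level, 280 mm above the table, straight to 205 mm either side of the middle; posts at y = +225 and -225 mm.
- hook_mid (a point): Middle of the loose, empty S-hook: round steel wire 8 mm thick, 128 mm tall, 56 mm wide, 90 g. The S lies in its x-z plane, z up; it hangs square to the rail, x away from the robot, its middle 50 mm under the rail's axis. The straight shank slants from (x -24, z +36) through the middle to (x +24, z -36).
- hook_top_bend (a point): Centre of the S-hook's upper bend, 36 mm above the middle and 14 mm under the rail's axis as it hangs: a half circle of wire over the rail, 24 mm radius to the wire's centre line. It ends on the +x side in a tip pointing down (end at x +24, z +22 mm from the hook's middle). Pinched from above at its -x flank (x -24, z +36 from the middle), fingers closing along y, it leaves the rail clear.
- hook_low_bend (a point): Centre of the S-hook's lower bend, 36 mm below the middle: the upper bend turned half round, so it opens toward -x with a rounded tip pointing up; inside width 40 mm, bottom of the wire 28 mm below this point. With a thing hanging in the hook, its hole's centre lies about 27 mm below this point.
- hook_low_tip (a point): End of the lower bend's upright round tip (8 mm thick): 24 mm toward -x and 22 mm below the hook's middle. This tip goes up through the hole from beneath, with the hook's shank beyond the end of the handle.
- strainer_hole (a point): Centre of the hole (15 mm wide) in the ring (29 mm wide, 3 mm thick) ending the strainer's handle. x points along the handle, outward; z square to the plate, up as it lies. The steel strainer (110 g) is only laid level on the tumbler's rim: the hole is free below, 89 mm above the table, 80 mm from the tumbler's axis on the far side from the robot. Lifted by the handle it tilts and comes away.
- strainer_disc (a point): Centre of the strainer's perforated disc, 80 mm from the hole, same axes: 86 mm across, 100 mm across its two ears (along y), 3 mm thick; the disc ends 43 mm past this point. A coil spring 54 mm wide stands 6 mm below it, loosely inside the tumbler's mouth.
- glass: Clear short tumbler standing upright under the strainer, 76 mm wide at the rim, 86 mm tall; origin at the centre of its underside.
- board_hook_mid (a point): Middle of the S-hook (same shape, same way round as the empty one) carrying the wooden serving board, on the rail at the +y side of the empty hook. Axes as the rail. The board is 84 mm wide, 10 mm thick, hangs down to 29 mm above the table; its upper 45 mm are a narrow handle. The hook slides along the rail with about 1 N of friction and stays where left.
- turner_hook_mid (a point): Middle of the S-hook (same shape, same way round) carrying the slotted steel turner (84 mm wide, 3 mm thick, as long as the board), on the -y side of the empty hook. Axes as the rail; slides likewise.
- board_hook (a joint): Slide of the board's hook along the rail: metres toward the rail's +y end; at 0 it hangs 75 mm from the rail's middle, at most 0.09 (165 mm).
- turner_hook (a joint): Slide of the turner's hook along the rail: metres toward the rail's -y end; at 0 it hangs 75 mm from the rail's middle, at most 0.09 (165 mm).
- bitters_1: Bystander, to be left alone: small bitters bottle, 138 mm tall; origin at the centre of its underside.
- bitters_2: Bystander, to be left alone: the other small bitters bottle, 138 mm tall; origin at the centre of its underside.
- upturned_glass: Bystander, to be left alone: clear tumbler upside down, 68 mm wide, 102 mm tall; origin at the centre of its underside.
- jigger: Bystander, to be left alone: steel double jigger, 41 mm wide, 97 mm tall; origin at the centre of its underside.
- lime: Bystander, to be left alone: lime, about 50 mm; origin at the centre of its underside.
- lemon: Bystander, to be left alone: lemon, 83 x 58 mm; origin at the centre of its underside.
- muddler: Bystander, to be left alone: wooden muddler lying, 201 mm long, 36 mm thick; origin at the centre of its underside.
- salt_cellar: Bystander, to be left alone: round wooden salt cellar, 70 mm wide, 67 mm tall; origin at the centre of its underside.
- wine_1: Bystander, to be left alone: wine bottle, 74 mm wide, 299 mm tall; origin at the centre of its underside.
- jug: Bystander, to be left alone: copper water jug, 215 mm tall; origin at the centre of its underside.
Mind the look-alikes: they are no part of the job. What is shaped like the part that bears strainer_hole but turquoise is not meant.

How it is judged:
On the way, in this order (a step that is already met when the one before it is completed fails the run):
1. board and turner slid apart along the rail: their hooks at least 190 mm apart (distance between board_hook_mid and turner_hook_mid above 0.19 m), for 0.2 s.
2. the strainer hangs by its hole in the S-hook, clear of the tumbler (distance between strainer_hole and hook_low_bend below 0.036 m and angle between strainer_hole's own x axis and vertical below 0.5 rad and contact force between strainer and glass below 0.01 N), for 0.2 s.
At the end, for the whole second after the job is handed in: The S-hook hangs on the rail by its upper bend (within 20 mm), between the hooks of board and turner; the strainer hangs quietly (under 0.1 m/s) in its lower bend by the hole, handle within 0.25 rad of vertical, touching neither tool; the tumbler stands upright within 30 mm of its place (x of hook_top_bend in the frame of rail between -0.02 and 0.02 m and z of hook_top_bend in the frame of rail between 0.258 and 0.275 m and y of hook_mid in the frame of board_hook_mid below -0.02 m and y of hook_mid in the frame of turner_hook_mid above 0.02 m and distance between strainer_hole and hook_low_bend below 0.036 m and angle between strainer_hole's own x axis and vertical below 0.25 rad and linear speed of each of strainer, s_hook below 0.1 m/s and contact force between strainer and board below 0.01 N and contact force between strainer and turner below 0.01 N and contact force between strainer and board_hook below 0.01 N and contact force between strainer and turner_hook below 0.01 N and angle between glass's own z axis and vertical below 0.1 rad and distance of glass from where it was at the start of the episode below 0.03 m).
It fails at once if the gripper's fingers press on the strainer (over 1 N) (contact force between the fingers and strainer above 1 N).
It fails at once if the tumbler is tipped (over 0.35 rad) or shifted more than 30 mm (angle between glass's own z axis and vertical above 0.35 rad or distance of glass from where it was at the start of the episode above 0.03 m).
It fails at once if another thing on the stand is shifted more than 30 mm (distance of any of bitters_1, bitters_2, jigger, lime, lemon, muddler from where it was at the start of the episode above 0.03 m).
It also fails if it takes over 70 s, if anything falls off the work surface, if the arm or the gripper's body presses on something with over 40 N, if the wrist force passes 120 N, or if a joint passes its speed limit or range.

## Robot

A 7-joint arm with a two-finger parallel gripper is mounted at the origin on a cart in front of the work surface, level with it; the furniture and walls round the work are solid. World frame = base frame: x ahead of the robot, y to its left, z up, the work surface at z = 0. Lengths are in m, angles in rad, forces in N, time in s.
With the tool pointing down it reaches from about 0.4 to 0.875 m from the base axis. Payload 19.3 kg.
Tool frame: the origin (TCP) lies at the very end of the fingers, on their centre line; the grasp point (between the pads) lies 19 mm behind it; x points along the fingers, y is the direction in which the jaws open and shut, and the axes are right-handed (so a half turn about x gives the same grasp; the last joint's range is limited). The gripper opens to 85 mm and grips with 20 to 120 N. Pads are 22 mm wide; open, the fingers measure 114 mm over their backs; the gripper's body (76 mm by 85 mm) begins 54 mm behind the grasp point. The pads swing forward as they close: fully open they stand 13 mm farther back than shut.
Start: joints at [-1.397, 0.521, -0.036, 1.599, 0.021, 1.021, -0.113], TCP at [0.151, 0.607, 0.231] pointing down, gripper open.
Joint ranges: [-2.91, 2.91], [-0.3, 2.13], [-1.5, 1.42], [0.17, 2.43], [-1.26, 4.41], [0.16, 1.93], [-2.52, 2.52]. Speed limits (rad/s): [1.89, 1.89, 2.39, 2.39, 3.01, 3.01, 3.01].

## Interface

Orientations are given as [roll, pitch, yaw] about the fixed x, y, z axes, in that order (R = Rz(yaw) Ry(pitch) Rx(roll)).
In Python, from workcell import bot, grab_frame, job_done gives the robot as it stands.
- The arm moves only by the shell command python3 -m pendant 'ROWS' [OPENING] [FORCE]. ROWS is JSON, a list of rows, each a list of 4 numbers: the shift along the tool's x, y, z in mm, then the turn about the tool's x in degrees. A call has 1 to 12 rows; each row shifts and turns the commanded pose from where the row before left it, along the tool's axes as they then stand; what a row does not reach is not made up. A row lasts 1/8 s, in which the tool goes at most 62.5 mm and 10.7 degrees, less where a joint would pass 70% of its speed; a pose out of reach is approached as far as the arm can. A call is refused whole if a number of a shift passes 62.5 or a number of a turn 10.7, either way. A call with a gripper value outside its range is refused whole. OPENING is the opening, from -1 (shut) to 1 (fully open), set as the call begins (- or left out, the last holds). The fingers move at their own pace and stop on an object; FORCE is the grip in N (left out, the last holds). Time passes only in rows, so rows that do not move let the fingers close. It gives the time, the measured TCP pose, the force and the opening at its end, in the units of the state.
- bot.observe(): the state, without advancing time (a new reading comes with each control period).
- grab_frame(name): name is "scene" or "side" or "wrist"; returns a dict with "img" (420x560x3 uint8, red, green, blue), "fovy" (degrees; the focal length in pixels is half the picture's height over the tangent of half this angle, whatever the lens; pixels are square), "cx", "cy" (the principal point, pixels), "R" (3x3) and "t" (3): a world point X has camera coordinates R X + t. Camera axes: x right, y down, z forward; pixel columns grow to the right and rows downward; lengths in m; the calibration is good to about 2 mm. A picture is of the moment at which its call begins. There is no depth.
- job_done(): hands the job in, once; it reports no verdict.
The state is a dict: "clock": time; "qpos": joint angles; "qd": joint speeds; "joint_efforts": joint torques, N m; "position": TCP position; "tool_rot": TCP orientation; "force": force on the tool from outside, world axes, zero at the start; "moment": the same for the moment, N m; "grip_width": finger opening in m.
Only numpy, scipy, OpenCV 4.12 (cv2) and the standard library are available. Lean on these libraries where they do the work, as an engineer would, in place of code of your own. Each camera call takes 0.05 s, during which the arm holds its last target.

## Working session

There is one attempt and no reset: what is moved stays moved. The work goes in short steps, Python scripts to look and compute and a shell command to move; the robot and the scene stay as the last step left them, time stands still between calls to the robot, and variables do not carry over. Pictures are saved under pics/ and viewed, and the job is handed in when it is done.

```bash
ls; mkdir -p pics
python3 - <<'E'
from workcell import bot, grab_frame
import cv2
print(bot.observe())
for n in ("scene","side","wrist"):
    f=grab_frame(n); cv2.imwrite(f"pics/a_{n}.png",f["img"][:,:,::-1]); print(n,f["fovy"],f["cx"],f["cy"],f["R"].round(4).tolist() if hasattr(f["R"],'round') else f["R"],f["t"])
E
```

```text
pics
{'clock': 0.0, 'qpos': array([-1.39719881,  0.52202053, -0.0363236 ,  1.59996375,  0.02120367,
        1.02107303, -0.11279411]), 'qd': array([-0.00134215, -0.0010166 ,  0.00136293, -0.00052902, -0.00067232,
        0.00019381, -0.00034424]), 'joint_efforts': array([-3.86936481e-04, -9.27109337e+01,  1.98013522e+00, -3.69942033e+01,
        1.78848964e-02,  8.00788868e-03,  1.46922021e-04]), 'position': array([0.15083045, 0.60620953, 0.23073755]), 'tool_rot': array([-1.49669026,  1.56971674, -1.74049403]), 'force': array([ 0.12037824, -0.17879689,  0.12321407]), 'moment': array([ 0.04246724, -0.00380694, -0.02219543]), 'grip_width': 0.08528350593050364}
scene 51.98179996273004 278.8679875989619 206.02210269234652 [[-0.7044, -0.7098, 0.006], [-0.5955, 0.5863, -0.5492], [0.3863, -0.3905, -0.8356]] [0.38578695 0.44107919 0.99842041]
side 55.96703152172127 277.5882491936847 210.42988454605222 [[-0.9994, 0.0284, 0.0182], [-0.0035, 0.4496, -0.8932], [-0.0336, -0.8928, -0.4493]] [0.53790971 0.17285483 1.14271018]
wrist 65.32996983590732 282.61786746592037 209.77998737228 [[0.2423, 0.9702, -0.0011], [0.933, -0.2327, 0.2746], [0.2662, -0.0675, -0.9615]] [-0.62330367 -0.03575661  0.37732404]
```

View pics/a_scene.png

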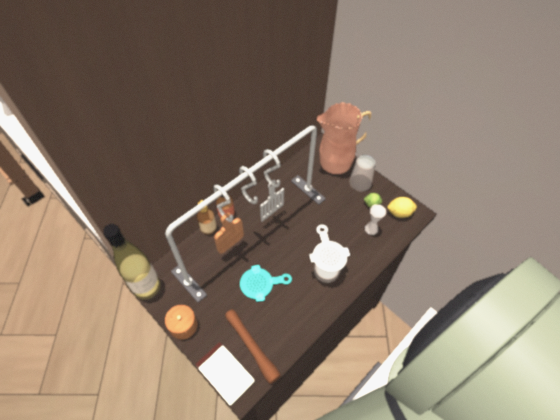

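View pics/a_side.png

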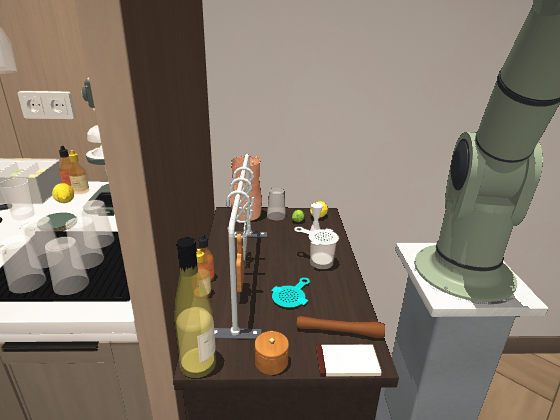

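View pics/a_wrist.png

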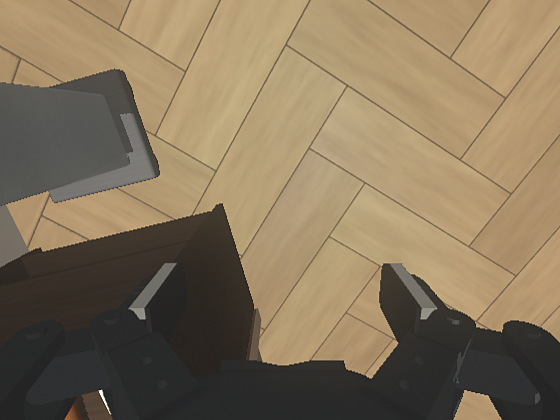

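The scene shows the rail from (172,228) to (314,132). The board hook is near (222,195), the empty hook near (248,182) and the turner hook near (272,165). The steel strainer lies on the tumbler with its hole near (322,230). The turquoise look-alike lies on the table with its hole near (287,280). Next I'll look at enlarged crops.

Run:
```python
import cv2
a=cv2.imread("pics/a_scene.png")
def c(im,x0,y0,x1,y1,s,n): cv2.imwrite(n,cv2.resize(im[y0:y1,x0:x1],None,fx=s,fy=s,interpolation=cv2.INTER_CUBIC))
c(a,160,120,330,245,4.7,"pics/b_rail.png")
c(a,290,210,370,290,7,"pics/b_str.png")
b=cv2.imread("pics/a_side.png")
c(b,210,140,350,290,4,"pics/b_side.png")
```

```text
(no output)
```

View pics/b_rail.png

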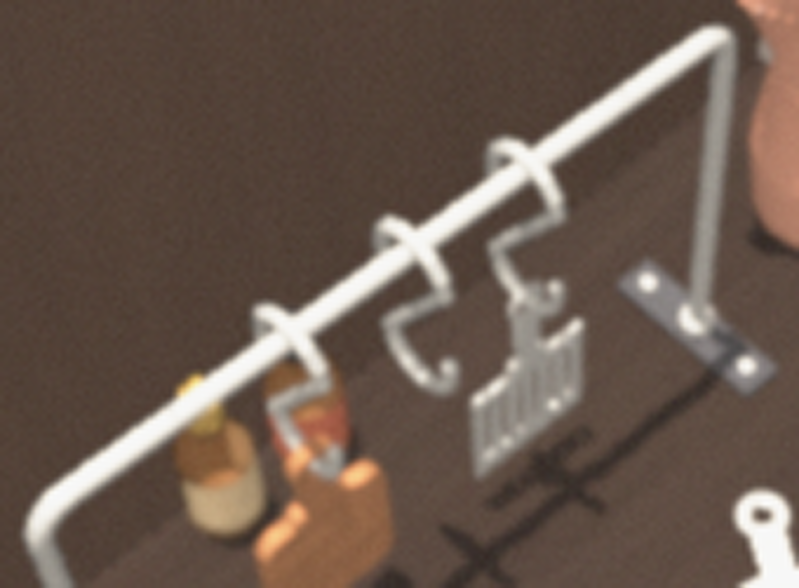

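View pics/b_str.png

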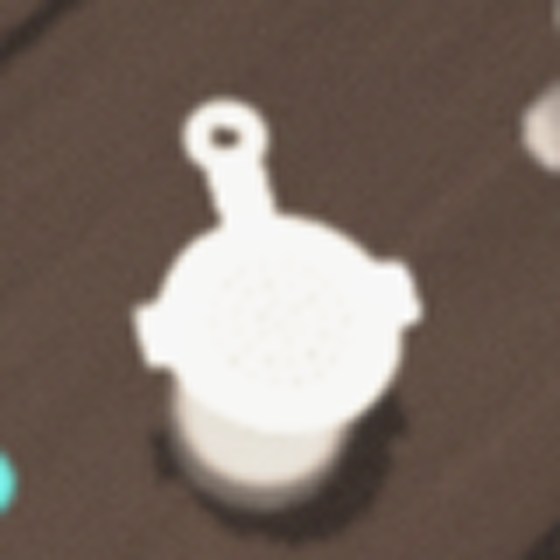

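View pics/b_side.png

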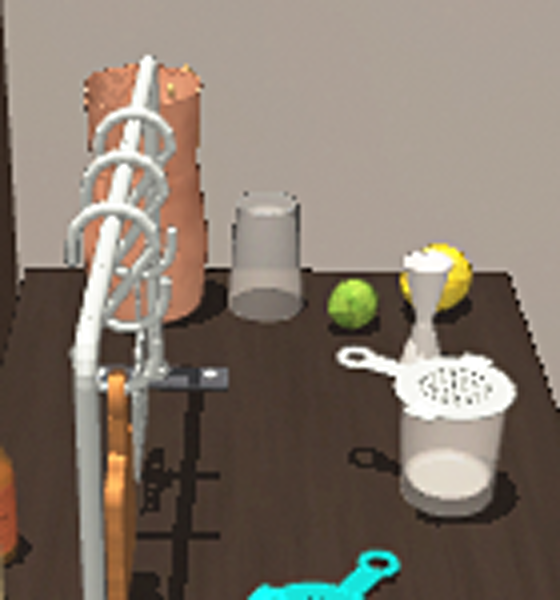

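```bash
cat > h.py <<'E'
import numpy as np
from workcell import bot, grab_frame
import cv2
def K(f):
    fl=f["img"].shape[0]/2/np.tan(np.radians(f["fovy"])/2); return fl
def ray(f,u,v):
    R=np.array(f["R"]);t=np.array(f["t"]);fl=K(f)
    d=R.T@np.array([(u-f["cx"])/fl,(v-f["cy"])/fl,1]); return -R.T@t,d/np.linalg.norm(d)
def onz(f,u,v,z):
    o,d=ray(f,u,v); return o+d*(z-o[2])/d[2]
def tri(rs):
    A=np.zeros((3,3));b=np.zeros(3)
    for o,d in rs:
        P=np.eye(3)-np.outer(d,d);A+=P;b+=P@o
    X=np.linalg.solve(A,b); return X,[np.linalg.norm((np.eye(3)-np.outer(d,d))@(X-o)) for o,d in rs]
def proj(f,X):
    p=np.array(f["R"])@X+np.array(f["t"]);fl=K(f);return f["cx"]+fl*p[0]/p[2],f["cy"]+fl*p[1]/p[2]
def crop(f,x0,y0,x1,y1,s,n):
    cv2.imwrite(n,cv2.resize(f["img"][y0:y1,x0:x1,::-1],None,fx=s,fy=s,interpolation=cv2.INTER_CUBIC))
E
python3 - <<'E'
from h import *
s=grab_frame("scene");d=grab_frame("side")
np.set_printoptions(precision=4,suppress=True)
pt=lambda x,y:(160+x/4.7,120+y/4.7)
for n,p in dict(postL=(40,510),postR=(718,40),board=(287,330),empty=(410,248),turn=(525,172)).items(): print(n,onz(s,*pt(*p),.282))
print("feet bolts",[onz(s,*pt(*p),.005) for p in [(648,283),(746,366)]])
for n,a,b,z in [("hole",(322.1,229.6),(298.3,229.3),.09),("disc",(329.3,256),(324,236.8),.09)]:
    print(n,onz(s,*a,z),onz(d,*b,z),tri([ray(s,*a),ray(d,*b)]))
sp=lambda x,y:(210+x/4,140+y/4)
for n,p in dict(b=(112,207),e=(124,154),t=(137,110)).items(): print(n,onz(d,*sp(*p),.294))
E
```

```text
postL [0.6389 0.2422 0.282 ]
postR [ 0.62   -0.1887  0.282 ]
board [0.6366 0.0976 0.282 ]
empty [0.6318 0.0221 0.282 ]
turn [ 0.6268 -0.0522  0.282 ]
feet bolts [array([ 0.6696, -0.2038,  0.005 ]), array([ 0.5797, -0.2007,  0.005 ])]
hole [ 0.4707 -0.0837  0.09  ] [ 0.4769 -0.0791  0.09  ] (array([ 0.4745, -0.0877,  0.084 ]), [np.float64(0.001855740693961433), np.float64(0.001855740693961439)])
disc [ 0.4058 -0.0391  0.09  ] [ 0.4071 -0.0362  0.09  ] (array([ 0.4064, -0.0402,  0.0876]), [np.float64(2.45533460096753e-06), np.float64(2.4553346010284146e-06)])
b [0.6359 0.1109 0.294 ]
e [0.6335 0.0318 0.294 ]
t [ 0.6292 -0.0441  0.294 ]
```

Choice of strainer: the candidates are the steel one on the tumbler at (322,230) and the turquoise one on the table at (287,280). I take the steel one. Its measured hole-to-disc distance of about 79 mm fits the given 80 mm, and it lies at a handle yaw of about -34°. Among the hooks, the empty one is the middle one at (247,173). Next come the tool axes.

```bash
cat >> h.py <<'E'
from scipy.spatial.transform import Rotation as Ro
np.set_printoptions(precision=4,suppress=True)
RY=-0.044
C=np.array([0.6300,0.026,0]) # rail mid
def railpt(x,y,z): return C+np.array([np.cos(RY)*x-np.sin(RY)*y,np.sin(RY)*x+np.cos(RY)*y,z])
def st(): 
    o=bot.observe(); return o,np.array(o["position"]),Ro.from_euler("xyz",o["tool_rot"]).as_matrix()
def plan(target,yaw_y=None):
    """mm in tool axes (at present orientation) and turn to bring tool y along world angle yaw_y"""
    o,p,R=st(); d=R.T@(np.array(target)-p)*1000
    print("t",round(o["clock"],2),"pos",p,"grip",round(o["grip_width"],4),"F",o["force"],"tool y deg",np.degrees(np.arctan2(R[1,1],R[0,1])),"xaxis",R[:,0])
    print("delta tool mm",d.round(1))
    if yaw_y is not None:
        cur=np.degrees(np.arctan2(R[1,1],R[0,1])); e=(cur-yaw_y+90)%180-90  # tool x down: + turn -> -yaw
        print("turn about x deg",round(e,1))
E
python3 - <<'E'
from h import *
o,p,R=st(); print(R); 
plan(railpt(-.024,.0375,.38),90+np.degrees(RY))
w=grab_frame("wrist"); print("cam in tool",R.T@(-np.array(w["R"]).T@w["t"]-p), "cam fwd in tool",R.T@np.array(w["R"])[2])
s=grab_frame("scene"); print("wine",onz(s,150,292,0),"jug",onz(s,338,165,0.02))
E
```

```text
[[-0.0001  0.2414  0.9704]
 [-0.0005  0.9704 -0.2414]
 [-1.     -0.0005  0.    ]]
t 0.25 pos [0.1509 0.6064 0.231 ] grip 0.0853 F [-0.9228 -0.7957  0.0782] tool y deg 76.03022815723007 xaxis [-0.0001 -0.0005 -1.    ]
delta tool mm [-148.7 -415.6  574.1]
turn about x deg -11.4
cam in tool [-0.1412 -0.0011 -0.0687] cam fwd in tool [ 0.9616 -0.0003  0.2746]
wine [0.6911 0.3358 0.    ] jug [ 0.6153 -0.3275  0.02  ]
```

```bash
python3 -m pendant '[[-50,0,0,-5.7],[-50,0,0,-5.7],[-49,0,0,0],[0,-40,30,0],[0,-50,40,0],[0,-50,40,0],[0,-50,40,0],[0,-50,40,0],[0,-50,40,0],[0,-50,40,0],[0,-50,40,0],[0,-50,40,0]]' -1 60
python3 - <<'E'
from h import *
plan(railpt(-.024,.0375,.38),90+np.degrees(RY))
f=grab_frame("wrist");crop(f,0,0,560,420,1.4,"pics/c1.png")
E
```

```text
clock: 1.85
position: [0.4745, 0.1593, 0.3806]
tool_rot: [0.644, 1.57, 0.599]
force: [0.8, 1.5, 0.4]
grip_width: 0.0001
t 1.85 pos [0.4745 0.1593 0.3806] grip 0.0001 F [0.7794 1.5243 0.4335] tool y deg 87.43977779413534 xaxis [ 0.0006  0.0004 -1.    ]
delta tool mm [  0.7 -88.8 137.3]
turn about x deg -0.0
```

View pics/c1.png

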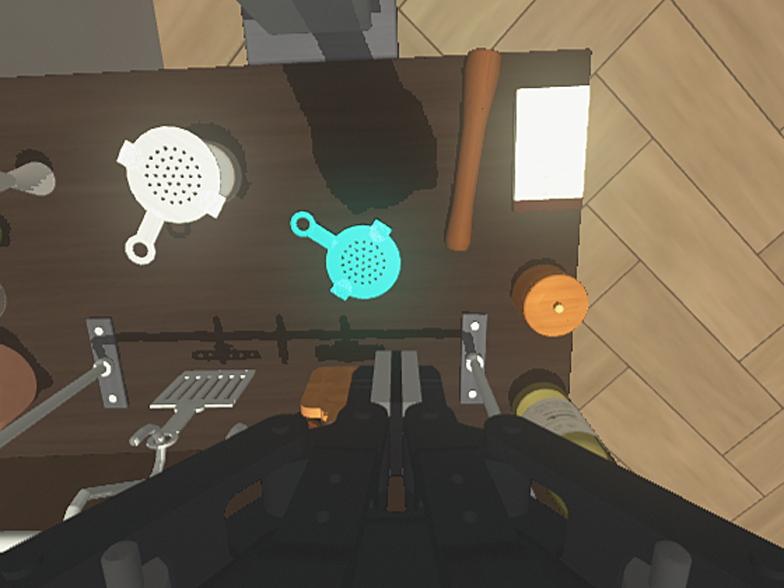

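The wrist view shows the steel strainer with its hole at (140,249) and disc at (172,175) in the enlarged picture. It also shows the rail feet at (105,368) and (472,363).

Run:
```python
from h import *
f=grab_frame("wrist");crop(f,60,60,200,200,5.5,"pics/c2.png")
s=lambda x,y:(x/1.4,y/1.4)
print("hole",onz(f,*s(140,249),.0905),"disc",onz(f,*s(172,175),.0905))
print("feet",[onz(f,*s(*p),.006) for p in [(99,330),(113,399),(475,328),(470,395)]],"post",[onz(f,*s(*p),.01) for p in [(105,369),(472,364)]])
```

```text
hole [ 0.4759 -0.0938  0.0905] disc [ 0.4098 -0.0505  0.0905]
feet [array([ 0.5838, -0.212 ,  0.006 ]), array([ 0.6759, -0.2159,  0.006 ]), array([0.6048, 0.2381, 0.006 ]), array([0.6936, 0.2314, 0.006 ])] post [array([ 0.633 , -0.2136,  0.01  ]), array([0.6497, 0.2336, 0.01  ])]
```

View pics/c2.png

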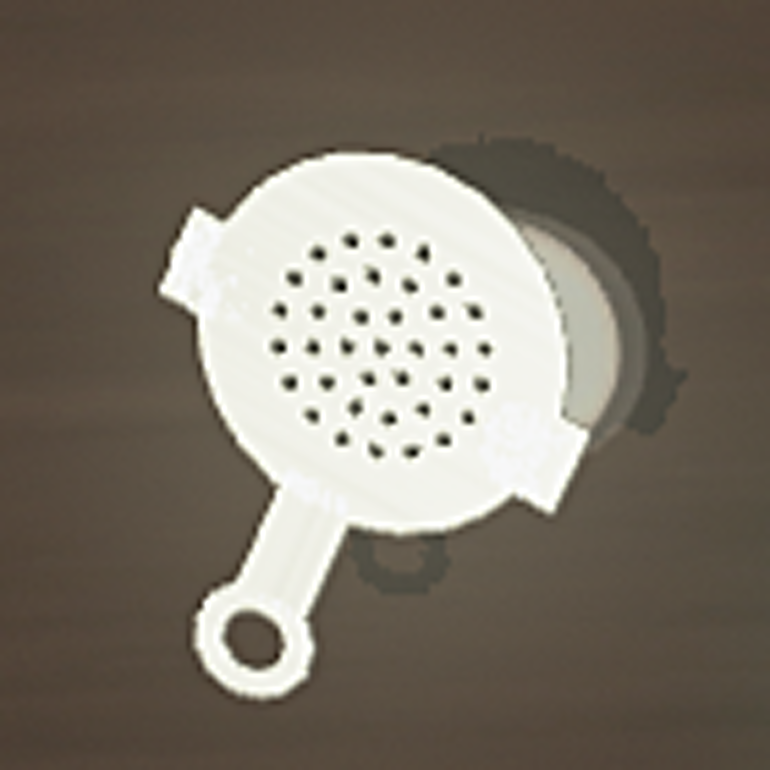

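The arm was still settling between those two frames, so I'll re-measure from one settled frame.

```bash
python3 -m pendant '[[0,0,0,0],[0,0,0,0]]'
python3 - <<'E'
from h import *
import pickle
f=grab_frame("wrist");pickle.dump(f,open("w1.pkl","wb"));crop(f,60,60,200,200,5.5,"pics/c3.png");crop(f,40,190,380,330,2.3,"pics/c4.png")
plan(railpt(-.024,.0375,.38),90+np.degrees(RY))
E
```

```text
clock: 2.2
position: [0.4731, 0.1621, 0.3803]
tool_rot: [2.16, 1.571, 2.117]
force: [-0.3, -0.0, 0.3]
grip_width: -0.0002
t 2.25 pos [0.4731 0.1622 0.3803] grip 0.0001 F [-0.1278 -0.3936 -0.0155] tool y deg 87.53691786773406 xaxis [-0.0001  0.0002 -1.    ]
delta tool mm [  0.3 -91.8 138.7]
turn about x deg 0.1
```

View pics/c3.png

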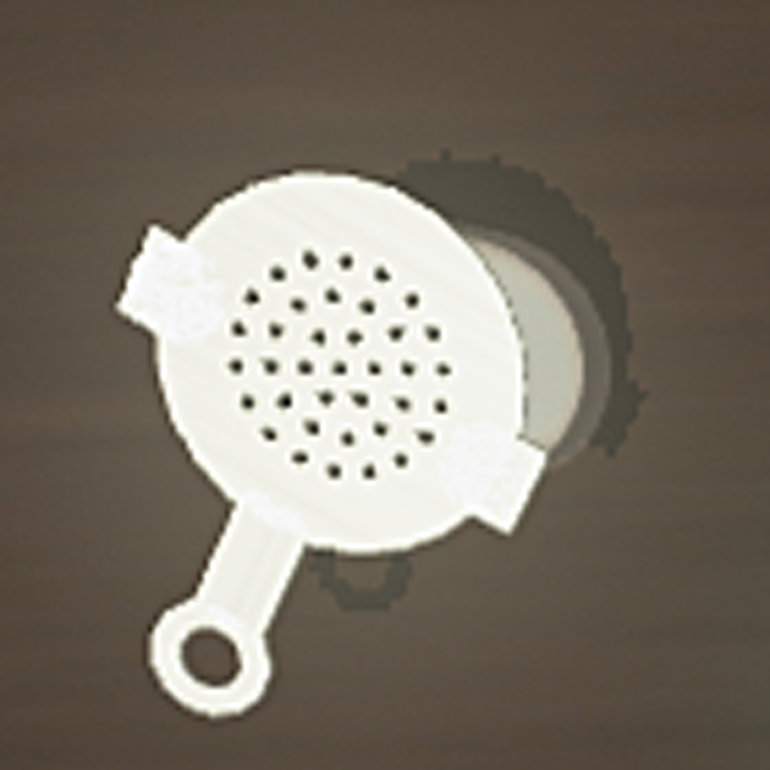

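View pics/c4.png

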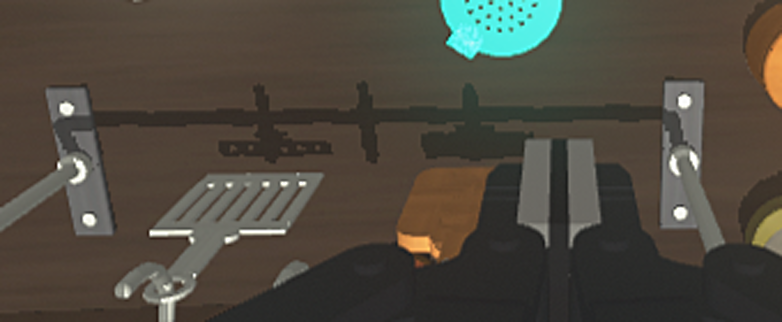

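Run:
```python
from h import *
import pickle
f=pickle.load(open("w1.pkl","rb"))
s=lambda x,y:(40+x/2.3,190+y/2.3)
print("hole",onz(f,98.2,179.5,.0905),"disc",onz(f,121.8,126.9,.0905))
b=[onz(f,*s(*p),.006) for p in [(66,107),(89,219),(683,101),(680,212)]];print(b)
print((b[0]+b[1])/2,(b[2]+b[3])/2,np.mean(b,0), "post",[onz(f,*s(*p),.01) for p in [(76,168),(684,162)]])
```

```text
hole [ 0.4742 -0.0852  0.0905] disc [ 0.4081 -0.0416  0.0905]
[array([ 0.5818, -0.2026,  0.006 ]), array([ 0.6726, -0.2054,  0.006 ]), array([0.5971, 0.2464, 0.006 ]), array([0.6866, 0.2442, 0.006 ])]
[ 0.6272 -0.204   0.006 ] [0.6418 0.2453 0.006 ] [0.6345 0.0207 0.006 ] post [array([ 0.6284, -0.2031,  0.01  ]), array([0.6435, 0.2465, 0.01  ])]
```

```bash
sed -i 's/^RY=.*/RY=-0.033/; s/^C=.*/C=np.array([0.6350,0.021,0])/' h.py
python3 - <<'E'
from h import *
plan(railpt(-.028,.0375,.38),90+np.degrees(RY))
E
```

```text
t 2.25 pos [0.4731 0.1622 0.3803] grip 0.0001 F [-0.1278 -0.3936 -0.0155] tool y deg 87.53691786773406 xaxis [-0.0001  0.0002 -1.    ]
delta tool mm [  0.3 -96.9 139.5]
turn about x deg -0.6
```

```bash
python3 -m pendant '[[0,-20,30,-0.6],[0,-35,45,0],[0,-30,40,0],[0,-12,24,0],[0,0,0,0],[0,0,0,0],[0,0,0,0]]'
python3 - <<'E'
from h import *
plan(railpt(-.028,.0375,.25),90+np.degrees(RY))
f=grab_frame("scene");crop(f,140,80,360,245,3.6,"pics/d1.png")
f=grab_frame("side");crop(f,190,100,370,280,3.3,"pics/d2.png")
E
```

```text
clock: 3.12
position: [0.6084, 0.0601, 0.3806]
tool_rot: [1.162, 1.57, 1.129]
force: [0.3, -0.2, 0.3]
grip_width: 0.0001
t 3.12 pos [0.6084 0.0601 0.3806] grip 0.0001 F [ 0.3096 -0.1713  0.3323] tool y deg 88.11230185632168 xaxis [ 0.0002  0.0005 -1.    ]
delta tool mm [130.6  -0.8  -0.2]
turn about x deg 0.0
```

View pics/d1.png

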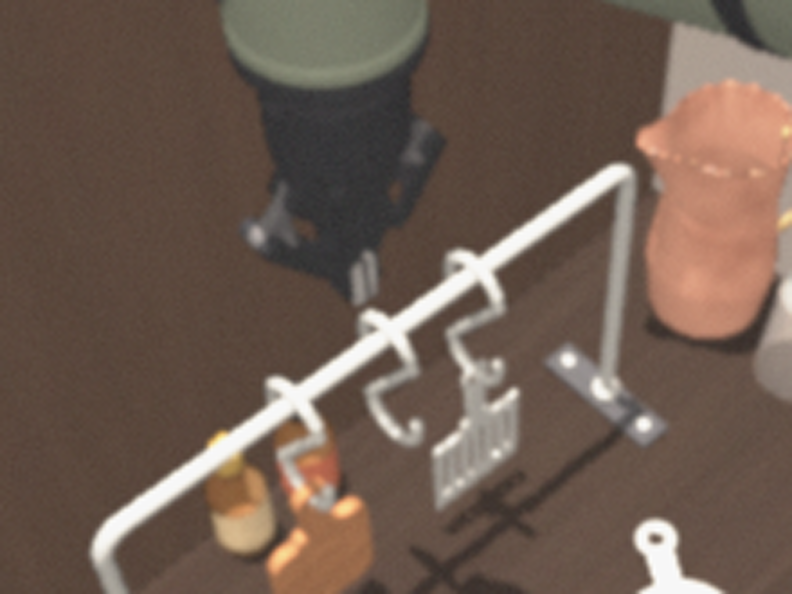

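View pics/d2.png

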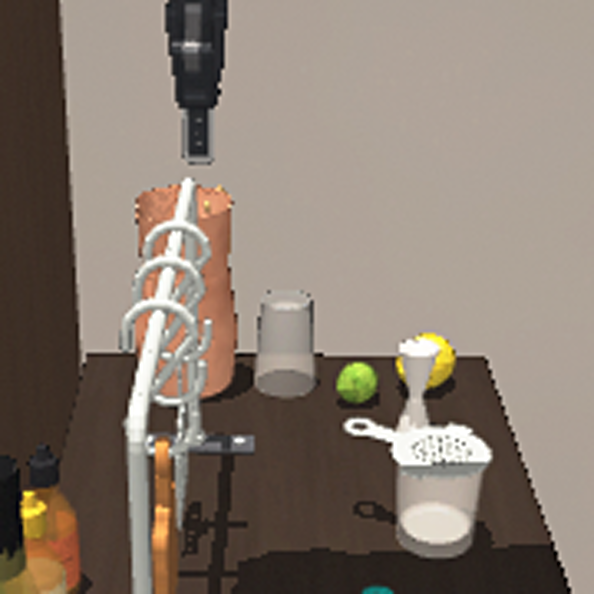

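Run:
```python
from h import *
for n,(x0,y0,x1,y1,s) in dict(scene=(140,80,360,245,3.6),side=(190,100,370,280,3.3)).items():
    f=grab_frame(n); im=cv2.resize(f["img"][y0:y1,x0:x1,::-1],None,fx=s,fy=s,interpolation=cv2.INTER_CUBIC)
    def P(X): u,v=proj(f,X); return int((u-x0+.5)*s),int((v-y0+.5)*s)
    cv2.line(im,P(railpt(0,-.205,.28)),P(railpt(0,.205,.28)),(0,255,0),1)
    for y in (-.075,0,.075):
        pts=[P(railpt(-.024+.048*0,y,.266))]
        th=np.linspace(0,np.pi,20)
        arc=[P(railpt(.024*np.cos(t),y,.266+.024*np.sin(t))) for t in th]+[P(railpt(.024,y,.194))]+[P(railpt(.024*np.cos(t),y,.194-.024*np.sin(t))) for t in th]
        for a,b in zip(arc,arc[1:]): cv2.line(im,a,b,(0,0,255),1)
    cv2.circle(im,P(st()[1]),4,(255,0,255),-1)
    cv2.circle(im,P(railpt(-.028,.0375,.25)),4,(255,0,0),-1)
    cv2.imwrite(f"pics/e_{n}.png",im)
```

```text
(no output)
```

View pics/e_scene.png

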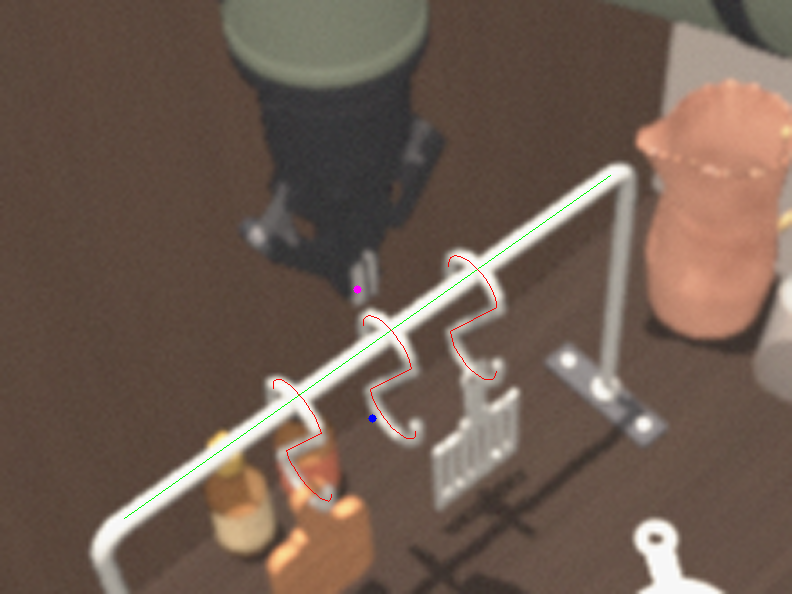

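View pics/e_side.png

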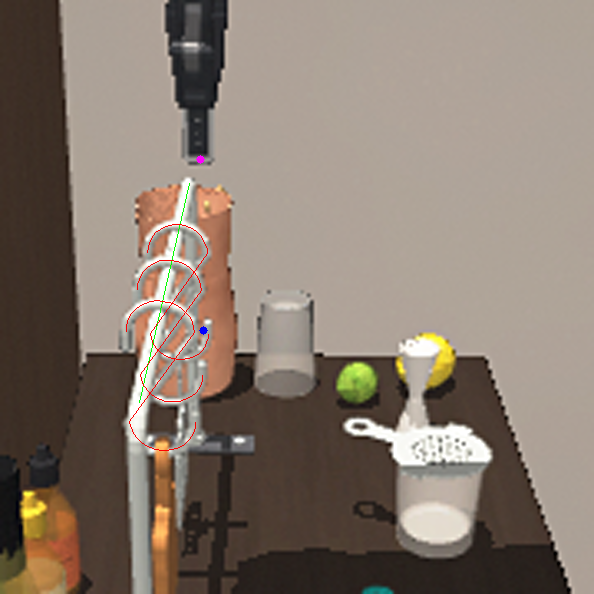

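```bash
python3 -m pendant '[[30,0,0,0],[40,0,0,0],[40,0,0,0],[20,0,0,0],[0,0,0,0]]'
python3 - <<'E'
from h import *
f=grab_frame("scene"); print(onz(f,140+245/3.6,80+540/3.6,0.005),onz(f,140+300/3.6,80+500/3.6,0.005))
crop(f,180,180,260,260,7,"pics/f1.png")
d=grab_frame("side"); crop(d,160,220,300,300,5,"pics/f2.png")
plan(railpt(-.028,.117,.25),90+np.degrees(RY))
E
```

```text
clock: 3.95
position: [0.6083, 0.0592, 0.2493]
tool_rot: [-2.891, 1.569, -2.925]
force: [1.1, 0.5, 0.6]
grip_width: 0.0
[0.7269 0.1077 0.005 ] [0.7246 0.0522 0.005 ]
t 4.05 pos [0.6093 0.0592 0.2513] grip -0.0 F [ 0.5861 -0.4944  0.6698] tool y deg 88.02887495496822 xaxis [ 0.001   0.0001 -1.    ]
delta tool mm [ 1.3 79.7 -1.2]
turn about x deg -0.1
```

View pics/f1.png

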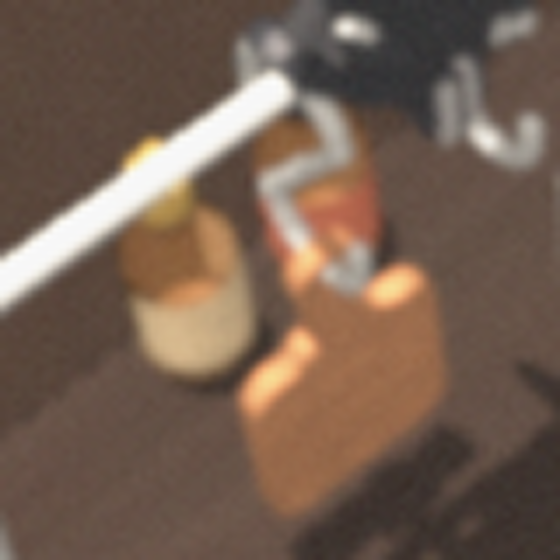

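View pics/f2.png

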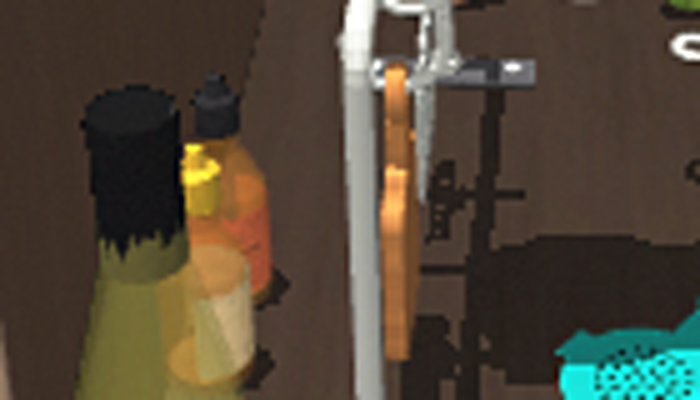

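The bitters bottles stand about 90 mm behind the rail, clear of the board's path. Now I push the board's hook toward +y.

```bash
python3 -m pendant '[[0,8,0,0],[0,8,0,0],[0,8,0,0],[0,8,0,0],[0,8,0,0],[0,8,0,0],[0,8,0,0],[0,8,0,0],[0,8,0,0],[0,6,0,0],[0,4,0,0],[0,0,0,0]]'
python3 - <<'E'
from h import *
plan(railpt(-.028,-.0375,.36),90+np.degrees(RY))
f=grab_frame("scene");crop(f,140,80,360,245,3.6,"pics/g1.png")
E
```

```text
clock: 5.55
position: [0.6117, 0.1414, 0.2503]
tool_rot: [1.925, 1.571, 1.891]
force: [-0.1, -0.0, -0.9]
grip_width: 0.0
t 5.55 pos [0.6117 0.1414 0.2503] grip 0.0 F [-0.1047 -0.0477 -0.8924] tool y deg 88.04932745570736 xaxis [-0.      0.0001 -1.    ]
delta tool mm [-109.8 -157.1   -0.6]
turn about x deg -0.1
```

View pics/g1.png

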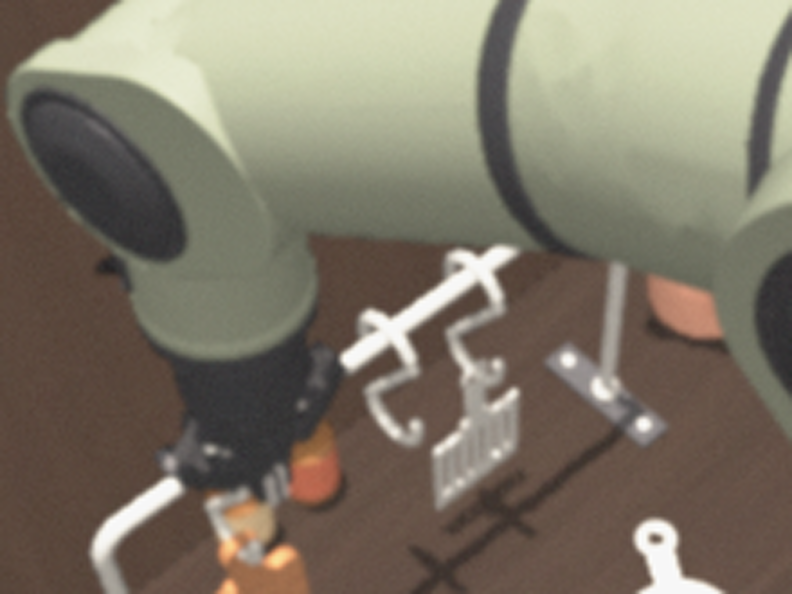

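```bash
python3 -m pendant '[[0,-4,0,0],[-35,-2,0,0],[-45,0,0,0],[-30,-20,0,0],[0,-45,0,0],[0,-45,0,0],[0,-35,0,0],[20,-6,-1,0],[45,0,0,0],[40,0,0,0],[5,0,0,0],[0,0,0,0]]'
python3 - <<'E'
from h import *
plan(railpt(-.028,-.0375,.25),90+np.degrees(RY))
f=grab_frame("scene");crop(f,140,80,360,245,3.6,"pics/g2.png")
E
```

```text
clock: 7.1
position: [0.6058, -0.0161, 0.2514]
tool_rot: [-0.076, 1.57, -0.111]
force: [0.1, -0.0, 0.6]
grip_width: 0.0001
t 7.1 pos [ 0.6058 -0.0161  0.2514] grip 0.0001 F [ 0.0553 -0.0281  0.555 ] tool y deg 88.01044158613303 xaxis [ 0.0009 -0.0001 -1.    ]
delta tool mm [ 1.4  0.6 -0. ]
turn about x deg -0.1
```

View pics/g2.png

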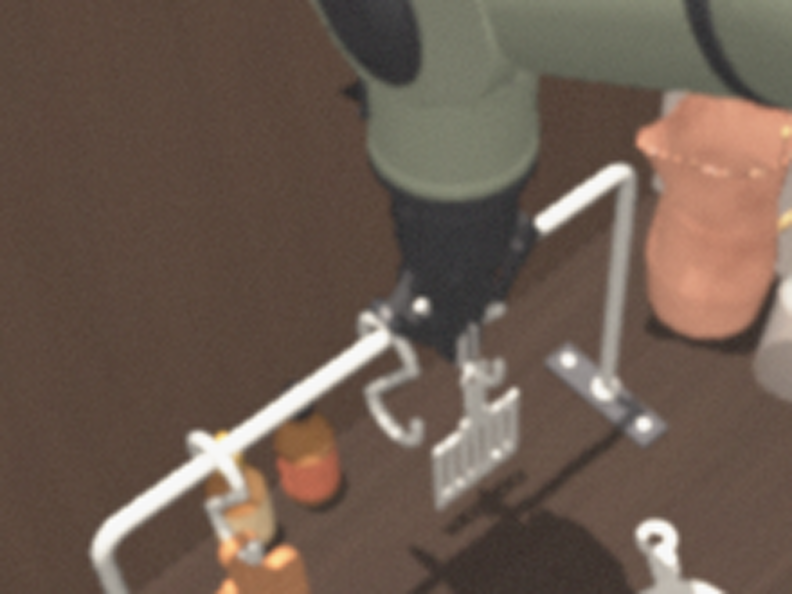

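The board's hook is now well to the +y side at (215,450), and the empty hook has not moved. The fingers are between the empty hook and the turner's hook, so I push toward -y.

```bash
python3 -m pendant '[[0,-8,0,0],[0,-8,0,0],[0,-8,0,0],[0,-8,0,0],[0,-8,0,0],[0,-8,0,0],[0,-8,0,0],[0,-8,0,0],[0,-8,0,0],[0,-6,0,0],[0,-4,0,0],[0,0,0,0]]'
python3 -m pendant '[[0,4,0,0],[-35,2,0,0],[-45,0,0,0],[-30,0,-20,0],[0,20,-40,0],[0,30,-40,0],[0,0,0,0],[0,0,0,0]]' 0.3
python3 - <<'E'
from h import *
plan(railpt(-.024,0,.247),90+np.degrees(RY))
for n,(x0,y0,x1,y1,s) in dict(scene=(140,80,360,245,3.6),side=(190,100,370,280,3.3)).items():
    f=grab_frame(n); im=cv2.resize(f["img"][y0:y1,x0:x1,::-1],None,fx=s,fy=s,interpolation=cv2.INTER_CUBIC)
    def P(X): u,v=proj(f,X); return int((u-x0+.5)*s),int((v-y0+.5)*s)
    for y in (-.135,0,.135):
        th=np.linspace(0,np.pi,20)
        arc=[P(railpt(.024*np.cos(t),y,.266+.024*np.sin(t))) for t in th]+[P(railpt(.024,y,.194))]+[P(railpt(.024*np.cos(t),y,.194-.024*np.sin(t))) for t in th]
        for a,b in zip(arc,arc[1:]): cv2.line(im,a,b,(0,0,255),1)
    cv2.imwrite(f"pics/h_{n}.png",im)
E
```

```text
clock: 8.65
position: [0.6024, -0.0981, 0.2503]
tool_rot: [-2.31, 1.571, -2.344]
force: [-0.4, 0.5, 0.5]
grip_width: 0.0001
clock: 9.65
position: [0.5049, -0.0382, 0.3606]
tool_rot: [-0.009, 1.57, -0.042]
force: [0.7, 0.3, 0.4]
grip_width: 0.0555
t 9.65 pos [ 0.5049 -0.0382  0.3606] grip 0.0555 F [0.7491 0.3085 0.3966] tool y deg 88.06340647936433 xaxis [ 0.0008 -0.     -1.    ]
delta tool mm [113.7  63.5 104. ]
turn about x deg -0.0
```

View pics/h_scene.png

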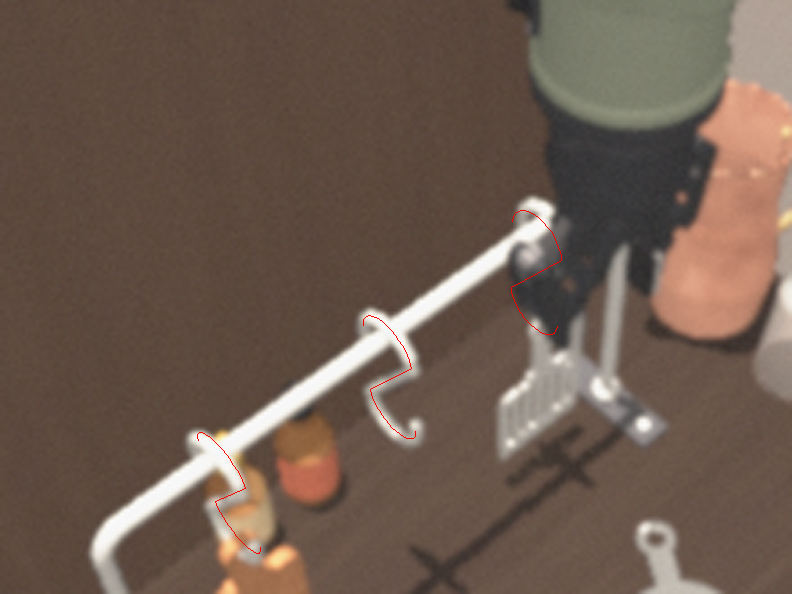

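View pics/h_side.png

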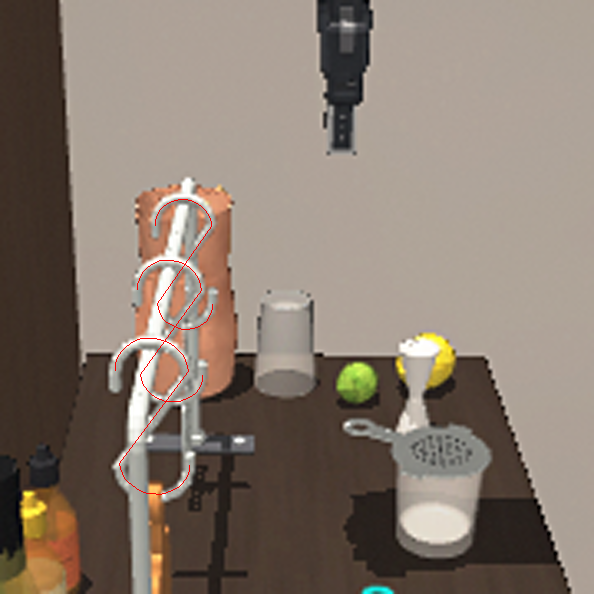

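Both tools are about 135 mm from the middle, and the empty hook is still central. Next I descend over its -x flank.

```bash
python3 -m pendant '[[0,20,35,0],[0,30,45,0],[0,13.5,26,0],[20,0,0,0],[0,0,0,0],[0,0,0,0]]' 0.2
python3 - <<'E'
from h import *
plan(railpt(-.022,0,.247),90+np.degrees(RY))
f=grab_frame("wrist");crop(f,0,0,560,420,1.4,"pics/i1.png")
E
```

```text
clock: 10.5
position: [0.6129, 0.0209, 0.3408]
tool_rot: [-0.509, 1.57, -0.545]
force: [-0.1, -0.2, 0.6]
grip_width: 0.0514
t 10.5 pos [0.6129 0.0209 0.3408] grip 0.0514 F [-0.1391 -0.2226  0.5715] tool y deg 87.98124732872479 xaxis [ 0.0003 -0.0002 -1.    ]
delta tool mm [93.8  0.8  0.1]
turn about x deg -0.1
```

View pics/i1.png

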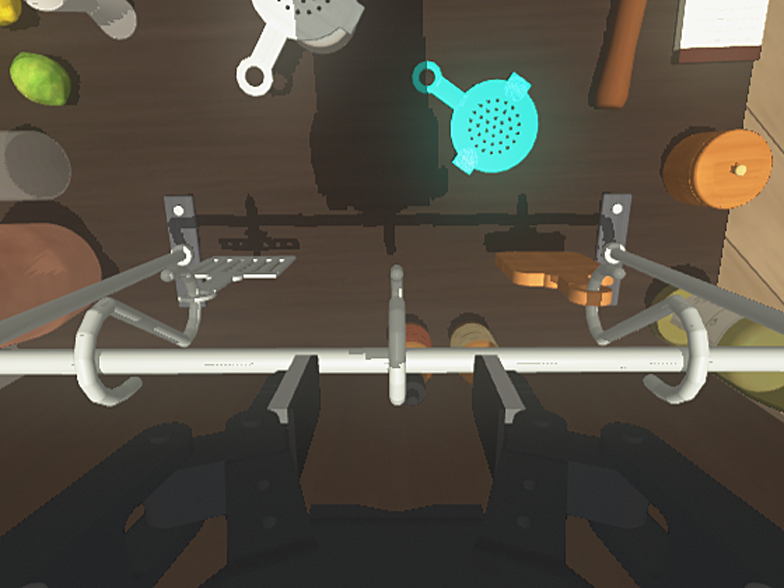

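The empty hook (397,335) is centred between the open fingers. I descend and grip it.

```bash
python3 -m pendant '[[30,0,0,0],[35,0,0,0],[20,0.5,0,0],[9,0,0,0],[0,0,0,0],[0,0,0,0]]'
python3 -m pendant '[[0,0,0,0],[0,0,0,0],[0,0,0,0],[0,0,0,0],[0,0,0,0]]' -1 80
python3 - <<'E'
from h import *
plan(railpt(-.022,0,.247),90+np.degrees(RY))
f=grab_frame("side");crop(f,190,100,340,240,4,"pics/j1.png")
f=grab_frame("wrist");crop(f,0,0,560,420,1.4,"pics/j2.png")
E
```

```text
clock: 11.3
position: [0.6132, 0.0219, 0.2474]
tool_rot: [0.152, 1.569, 0.118]
force: [0.2, 0.4, -0.8]
grip_width: 0.0511
clock: 11.92
position: [0.6128, 0.0221, 0.2465]
tool_rot: [0.445, 1.57, 0.41]
force: [0.3, 0.5, 3.5]
grip_width: 0.0062
t 11.93 pos [0.6128 0.0221 0.2465] grip 0.0062 F [0.3329 0.5428 3.5073] tool y deg 88.03444967378967 xaxis [ 0.0003  0.0001 -1.    ]
delta tool mm [-0.5 -0.3  0.2]
turn about x deg -0.1
```

View pics/j1.png

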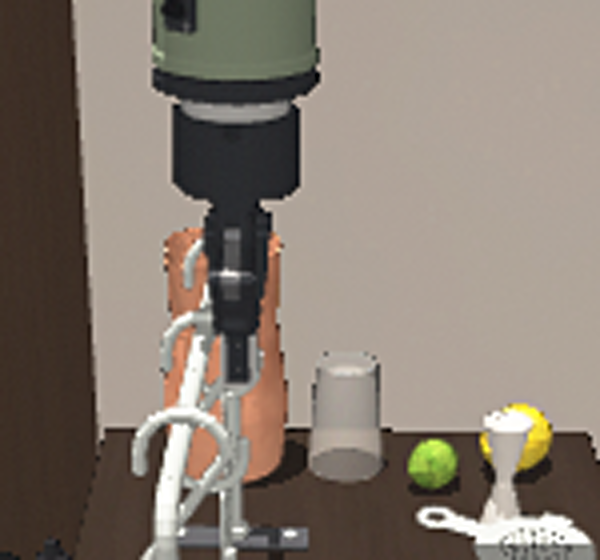

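View pics/j2.png

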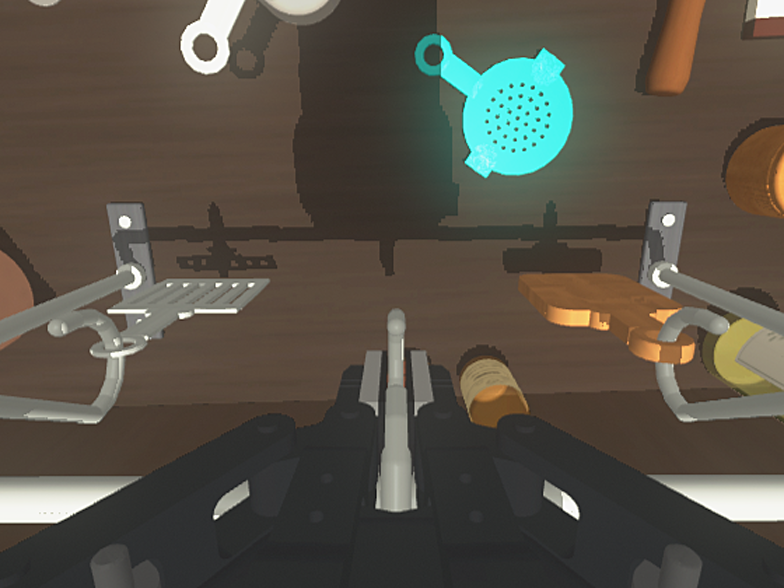

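```bash
python3 -m pendant '[[-8,0,-1,0],[-10,0,-2,0],[-10,0,-2,0],[-9,0,-4,0],[-9,0,-5,0],[-6,0,-10,0],[-5,0,-20,0],[-5,0,-25,0],[0,0,-25,0],[0,0,0,0],[0,0,0,0]]'
python3 - <<'E'
from h import *
plan([.5,-.1,.3],90+np.degrees(RY))
f=grab_frame("side");crop(f,190,80,340,240,3.7,"pics/k1.png")
f=grab_frame("wrist");crop(f,0,0,560,420,1.4,"pics/k2.png")
E
```

```text
clock: 13.4
position: [0.5189, 0.0253, 0.3086]
tool_rot: [0.332, 1.57, 0.298]
force: [0.8, 0.3, -0.5]
grip_width: 0.0064
t 13.4 pos [0.5189 0.0253 0.3086] grip 0.0064 F [ 0.7589  0.2859 -0.467 ] tool y deg 88.04116220185682 xaxis [ 0.0005  0.0002 -1.    ]
delta tool mm [   8.5 -125.9  -14.6]
turn about x deg -0.1
```

View pics/k1.png

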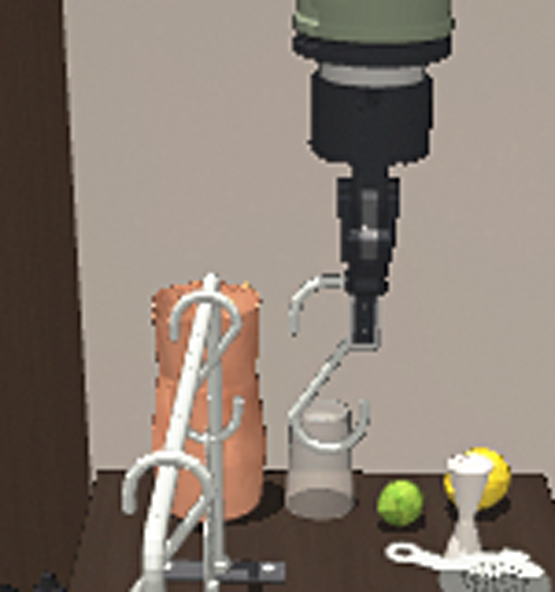

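View pics/k2.png

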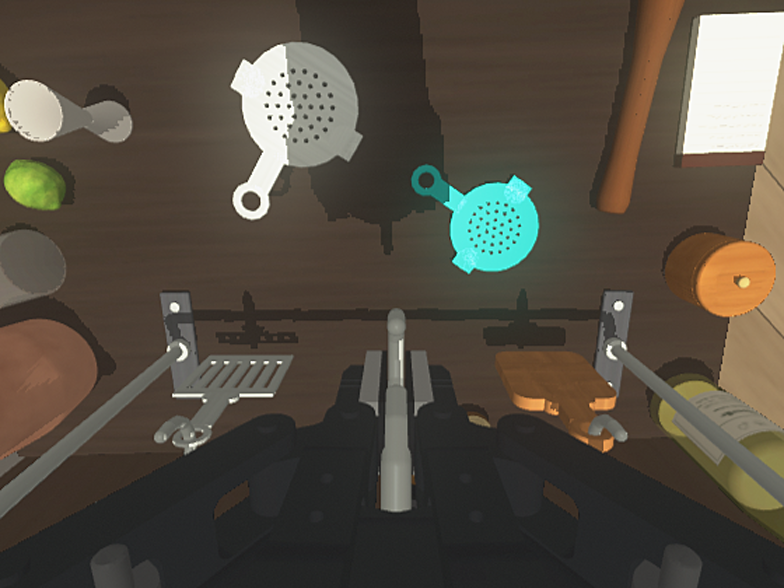

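Run:
```python
from h import *
o,p,R=st()
xh=np.array([R[0,2],R[1,2],0])
f=grab_frame("wrist");g=grab_frame("side");s=grab_frame("scene")
for dx in (-.004,-.002,0,.002):
    t=p+xh*dx+np.array([0,0,-.0385]); b=p+xh*(dx+.024)+np.array([0,0,-.0805+.004])
    ap=p+xh*(dx+.024)+np.array([0,0,.0435])
    print(dx,"wrist1.4",np.array(proj(f,t))*1.4,np.array(proj(f,b))*1.4,"side crop tip",[(a-c)*3.7 for a,c in zip(proj(g,t),(190,80))],"bot",[(a-c)*3.7 for a,c in zip(proj(g,b),(190,80))],"apex",[(a-c)*3.7 for a,c in zip(proj(g,ap),(190,80))])
crop(f,230,200,340,370,4.7,"pics/l1.png")
crop(g,250,140,310,210,8,"pics/l2.png")
print((230,200),(250,140))
```

```text
-0.004 wrist1.4 [398.9042 325.1407] [398.3501 344.1405] side crop tip [np.float64(366.9955167271251), np.float64(395.5147712559554)] bot [np.float64(330.11437005423244), np.float64(446.0342439153132)] apex [np.float64(333.83850071654336), np.float64(278.03424617817234)]
-0.002 wrist1.4 [398.899  329.6633] [398.3472 347.786 ] side crop tip [np.float64(364.01686183677106), np.float64(395.4577898617759)] bot [np.float64(327.18623025708814), np.float64(445.9785159521172)] apex [np.float64(330.7432822969203), np.float64(277.9743427192452)]
0 wrist1.4 [398.8938 334.1599] [398.3442 351.4145] side crop tip [np.float64(361.0381729811145), np.float64(395.4008078178433)] bot [np.float64(324.2580576392298), np.float64(445.92278736428176)] apex [np.float64(327.6480272039756), np.float64(277.91443855055934)]
0.002 wrist1.4 [398.8887 338.6309] [398.3413 355.0261] side crop tip [np.float64(358.05945015957417), np.float64(395.3438251241466)] bot [np.float64(321.3298522001056), np.float64(445.8670581517965)] apex [np.float64(324.5527354370573), np.float64(277.8545336721018)]
(230, 200) (250, 140)
```

View pics/l1.png

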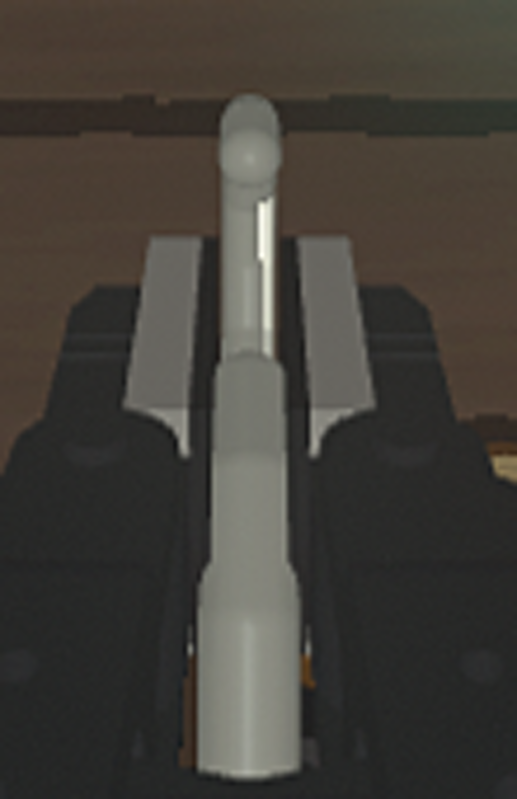

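View pics/l2.png

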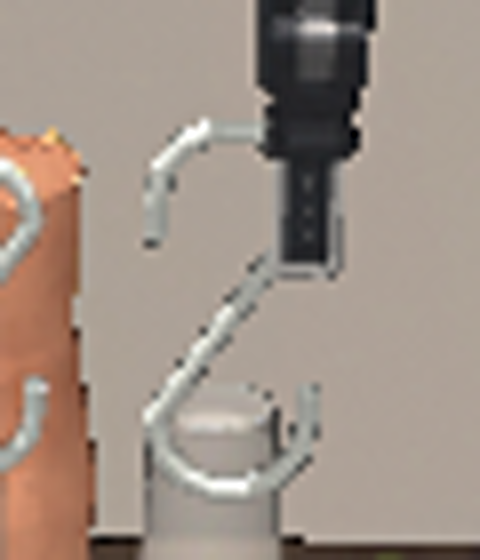

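Run:
```python
from h import *
f=grab_frame("wrist")
s=lambda x,y:(x/1.4,y/1.4)
h=onz(f,*s(251,201.5),.0905);d=onz(f,*s(301,104.5),.0905)
print("hole",h,"disc",d,np.linalg.norm(h-d),np.degrees(np.arctan2(*(h-d)[1::-1])))
print("jigger base",onz(f,*s(115,122),0.01),"lime",onz(f,*s(38,185),.025),"glass base?",onz(f,*s(50,265),.0))
crop(f,150,50,280,170,6,"pics/m1.png")
```

```text
hole [ 0.4746 -0.0861  0.0905] disc [ 0.4067 -0.0412  0.0905] 0.08137475639212671 -33.44226216727987
jigger base [ 0.4057 -0.2251  0.01  ] lime [ 0.4577 -0.2967  0.025 ] glass base? [ 0.536  -0.3231  0.    ]
```

View pics/m1.png

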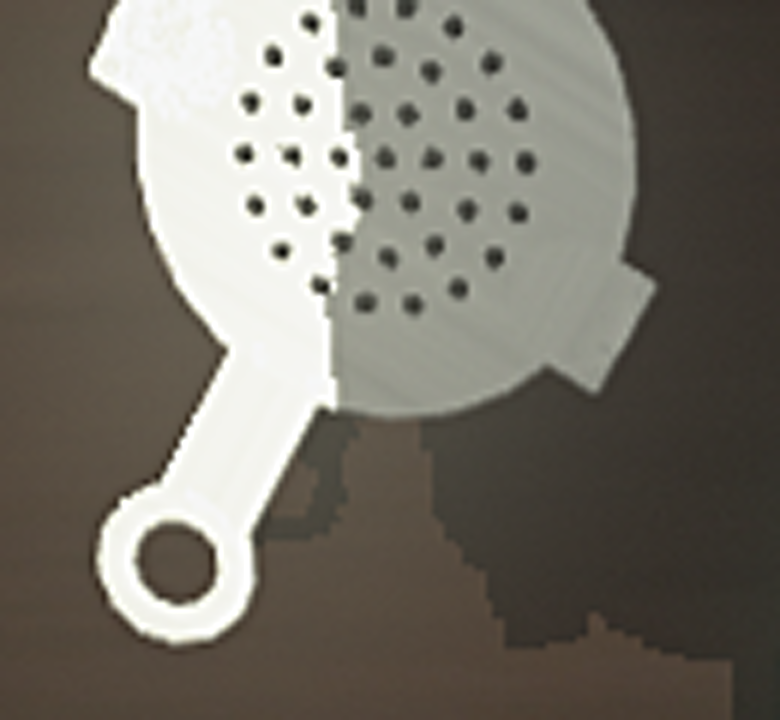

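```bash
cat >> h.py <<'E'
HOLE=np.array([.4745,-.0858]); SY=np.radians(-33.4)
U=np.array([np.cos(SY),np.sin(SY)]);V=np.array([-np.sin(SY),np.cos(SY)])
def tcp_for_tip(du,dv,ztip): return np.r_[HOLE+U*(du+.0035)+V*(dv+.0011),ztip+.0385]
E
python3 -m pendant '[[0,-10,0,10.4],[0,-20,0,10.5],[0,0,0,10.5],[0,0,0,0],[0,0,0,0]]'
python3 - <<'E'
from h import *
plan(tcp_for_tip(.045,0,.19),56.6)
print(bot.observe()["qpos"])
E
```

```text
clock: 14.32
position: [0.5142, -0.004, 0.3082]
tool_rot: [-2.144, 1.571, -2.721]
force: [0.3, -0.1, -0.5]
grip_width: 0.0063
t 14.32 pos [ 0.5142 -0.004   0.3082] grip 0.0063 F [ 0.2547 -0.1153 -0.4734] tool y deg 56.909075587006136 xaxis [-0.0001 -0.0001 -1.    ]
delta tool mm [ 79.7 -89.3  59.9]
turn about x deg 0.3
[-0.4415  0.2803  0.4219  1.806  -0.1286  1.0823  1.0196]
```

```bash
python3 -m pendant '[[0,-30,20,0.3],[0,-35,25,0],[20,-24,15,0],[40,0,0,0],[20,0,0,0],[0,0,0,0],[0,0,0,0]]'
python3 - <<'E'
from h import *
plan(tcp_for_tip(.045,0,.075),56.6)
f=grab_frame("wrist");crop(f,0,0,560,420,1.4,"pics/n1.png")
f=grab_frame("side");crop(f,220,120,360,280,3.7,"pics/n2.png")
E
```

```text
clock: 15.2
position: [0.5153, -0.1117, 0.2292]
tool_rot: [0.556, 1.57, -0.031]
force: [-0.4, 0.1, -0.7]
grip_width: 0.0059
t 15.2 pos [ 0.5153 -0.1117  0.2292] grip 0.0059 F [-0.3713  0.0824 -0.7361] tool y deg 56.41328289744662 xaxis [ 0.001 -0.    -1.   ]
delta tool mm [115.7   0.2   0.1]
turn about x deg -0.2
```

View pics/n1.png

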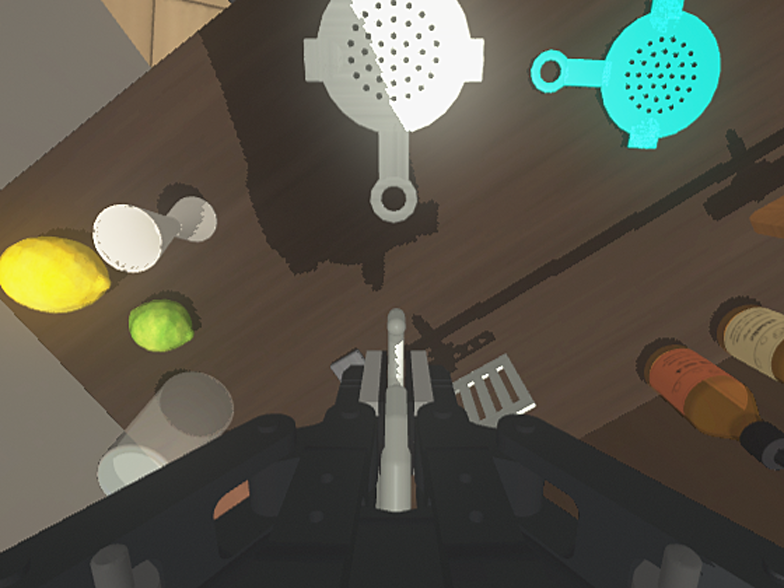

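View pics/n2.png

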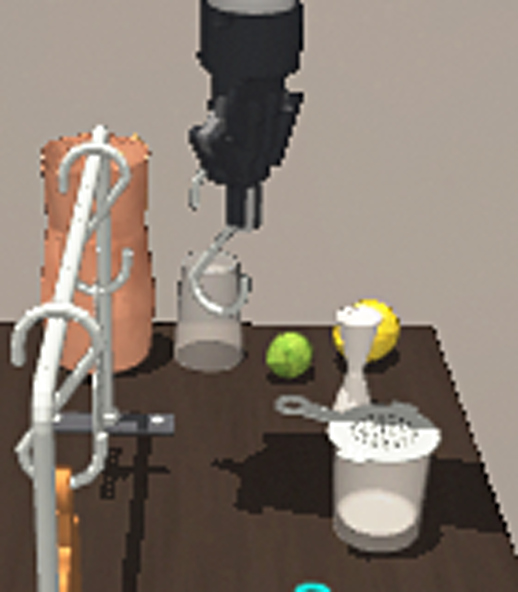

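The hook is in line with the handle: the tip is at column 396 and the hole at column 393. I descend beside the strainer until the tip is below ring level.

```bash
python3 -m pendant '[[30,0,0,0],[45,0,0,0],[30,0,0,0],[12,0,0,0],[0,0,0,0],[0,0,0,0]]'
python3 - <<'E'
from h import *
plan(tcp_for_tip(0,0,.073),56.6)
f=grab_frame("wrist");crop(f,180,40,400,300,2.3,"pics/o1.png")
f=grab_frame("side");crop(f,250,170,370,270,6,"pics/o2.png")
E
```

```text
clock: 16.05
position: [0.5156, -0.1118, 0.1126]
tool_rot: [0.537, 1.569, -0.05]
force: [0.6, -0.8, -0.3]
grip_width: 0.0063
t 16.05 pos [ 0.5156 -0.1118  0.1126] grip 0.0063 F [ 0.6373 -0.7524 -0.2601] tool y deg 56.33694694516775 xaxis [ 0.0018 -0.0001 -1.    ]
delta tool mm [  1.   -0.1 -45.1]
turn about x deg -0.3
```

View pics/o1.png

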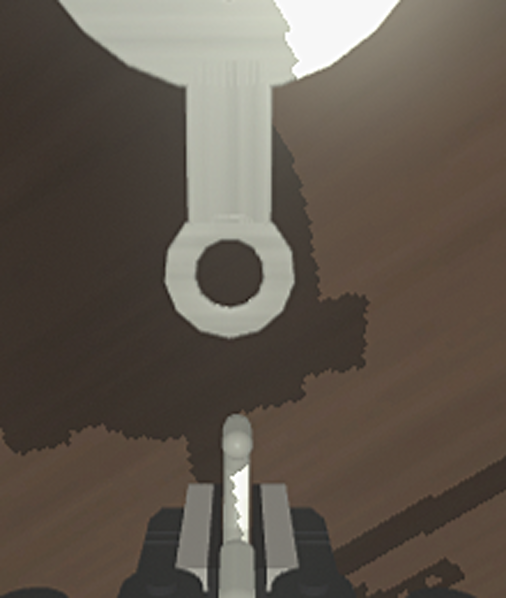

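View pics/o2.png

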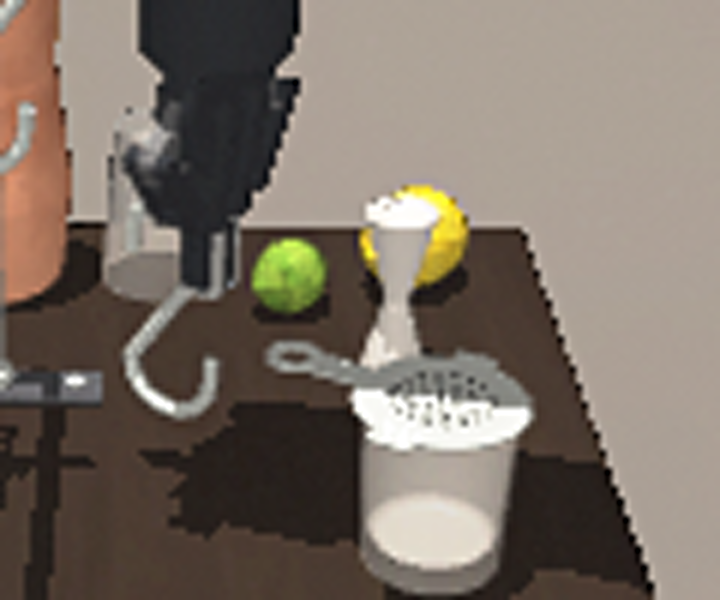

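```bash
python3 -m pendant '[[1,-1.4,-10,-0.3],[0,0,-12,0],[0,0,-6,0],[0,0,0,0],[0,0,0,0]]'
python3 - <<'E'
from h import *
plan(tcp_for_tip(0,0,.073),56.6)
f=grab_frame("wrist");crop(f,210,120,350,280,3.7,"pics/p1.png")
f=grab_frame("side");crop(f,250,170,370,270,6,"pics/p2.png")
E
```

```text
clock: 16.77
position: [0.491, -0.0974, 0.1104]
tool_rot: [0.287, 1.57, -0.295]
force: [0.9, 0.2, -0.4]
grip_width: 0.0064
t 16.77 pos [ 0.491  -0.0974  0.1104] grip 0.0064 F [ 0.9342  0.1788 -0.4121] tool y deg 56.63312567947756 xaxis [ 0.0004 -0.0001 -1.    ]
delta tool mm [ -1.1   1.7 -16.7]
turn about x deg 0.0
```

View pics/p1.png

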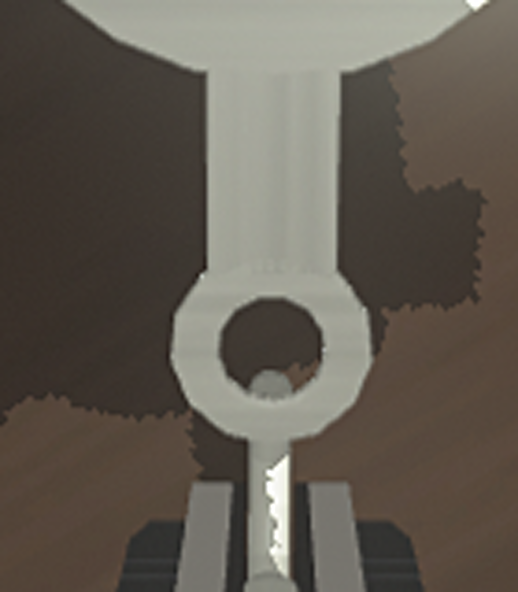

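View pics/p2.png

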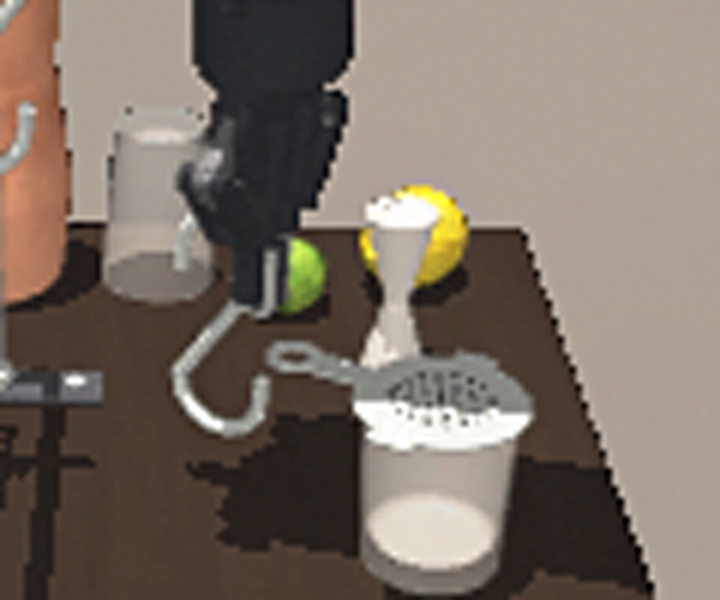

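The tip shows through the hole's lower edge at (270,385), laterally centred on the hole at column 272. I advance the remaining 16.5 mm.

```bash
python3 -m pendant '[[0,0,-8,0],[0,0,-6,0],[0,0,-2.5,0],[0,0,0,0],[0,0,0,0]]'
python3 - <<'E'
from h import *
plan(tcp_for_tip(0,0,.073),56.6)
o,p,R=st()
f=grab_frame("wrist");crop(f,210,120,350,280,3.7,"pics/q1.png")
for X in (np.r_[HOLE,.089],p+R@np.array([.0385,-.0011,-.0035]),p+R@np.array([.0385-.017,-.0011,-.0035])):
    u,v=proj(f,X); print((u-210+.5)*3.7,(v-120+.5)*3.7)
f=grab_frame("side");crop(f,250,170,370,270,6,"pics/q2.png")
E
```

```text
clock: 17.5
position: [0.4771, -0.0884, 0.1103]
tool_rot: [-0.012, 1.571, -0.594]
force: [0.1, -0.0, 0.0]
grip_width: 0.006
t 17.5 pos [ 0.4771 -0.0884  0.1103] grip 0.006 F [ 0.1402 -0.0382  0.0069] tool y deg 56.626405989409825 xaxis [ 0.0001 -0.0001 -1.    ]
delta tool mm [-1.2  1.8 -0.1]
turn about x deg 0.0
280.6623555711986 456.98023437326515
268.12864434454104 416.8857212670075
267.8681152703052 457.1304684330133
```

View pics/q1.png

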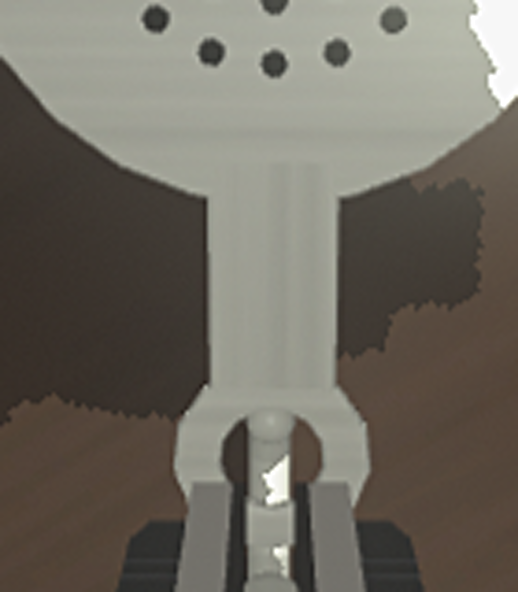

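View pics/q2.png

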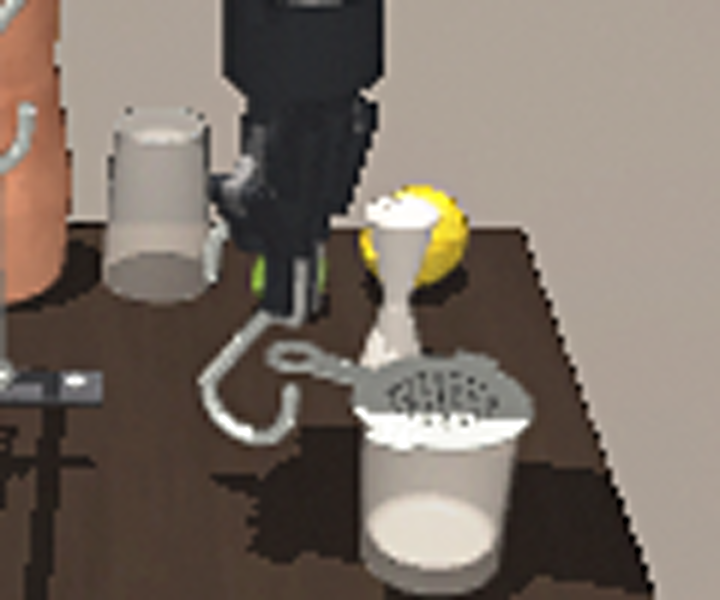

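The tip is vertically under the hole: it will project to (268,457), and the hole centre is at (272,456). I raise it through the hole.

```bash
python3 -m pendant '[[-6,0,0,0],[-6,0,0,0],[-6,0,0,0],[-4,0,0,0],[0,0,0,0],[0,0,0,0]]'
python3 - <<'E'
from h import *
plan(tcp_for_tip(0,0,.095),56.6)
f=grab_frame("wrist");crop(f,210,120,350,280,3.7,"pics/r1.png")
f=grab_frame("side");crop(f,250,170,370,270,6,"pics/r2.png")
E
```

```text
clock: 18.35
position: [0.4769, -0.0883, 0.1322]
tool_rot: [-2.713, 1.571, 2.988]
force: [-0.0, 0.2, -0.7]
grip_width: 0.0061
t 18.35 pos [ 0.4769 -0.0883  0.1322] grip 0.0061 F [-0.0132  0.184  -0.7445] tool y deg 56.634199772434265 xaxis [-0.0001  0.     -1.    ]
delta tool mm [-1.3  1.8  0.1]
turn about x deg 0.0
```

View pics/r1.png

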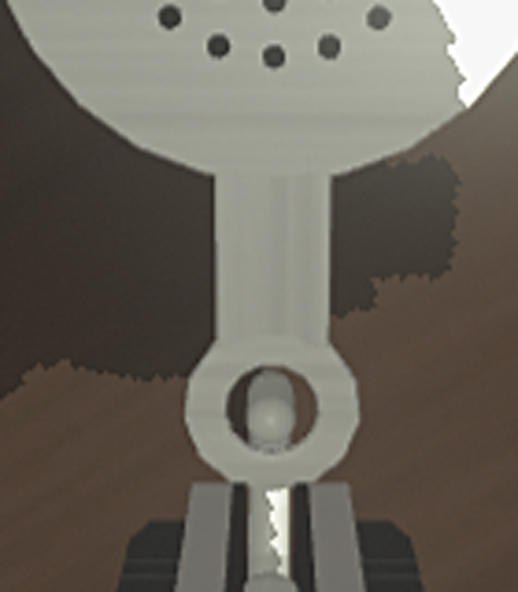

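View pics/r2.png

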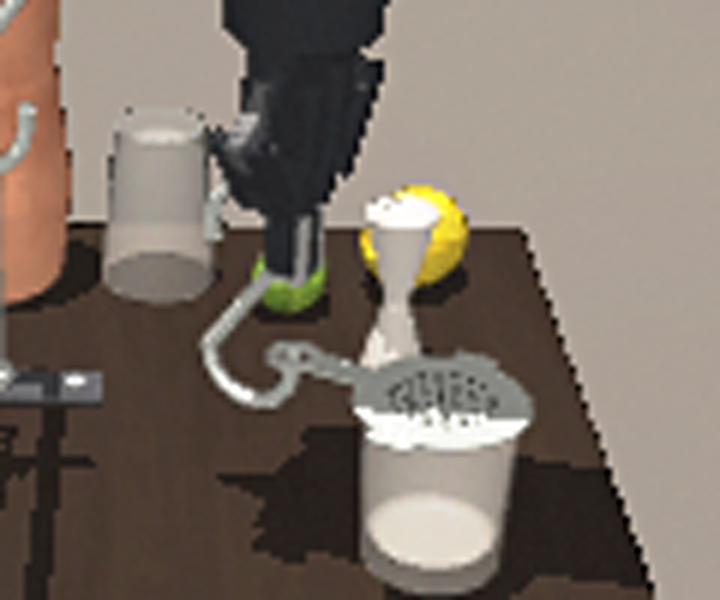

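The tip is now up inside the ring. I follow the hook's bend so the ring seats, then look.

```bash
python3 -m pendant '[[-8,0,0,0],[-8,0,-1.5,0],[-7,0,-4,0],[-5,0,-7,0],[-4,0,-10,0],[-8,0,-1,0],[0,0,0,0],[0,0,0,0]]'
python3 - <<'E'
from h import *
plan(tcp_for_tip(0,0,.095),56.6)
f=grab_frame("wrist");crop(f,150,80,400,330,2.3,"pics/s1.png")
f=grab_frame("side");crop(f,250,150,370,270,5,"pics/s2.png")
E
```

```text
clock: 19.45
position: [0.4574, -0.0754, 0.1722]
tool_rot: [-0.955, 1.571, -1.538]
force: [-0.4, -1.1, -1.4]
grip_width: 0.006
t 19.45 pos [ 0.4574 -0.0754  0.1722] grip 0.006 F [-0.371  -1.0669 -1.3885] tool y deg 56.63113686815916 xaxis [ 0. -0. -1.]
delta tool mm [38.7  1.8 23.5]
turn about x deg 0.0
```

View pics/s1.png

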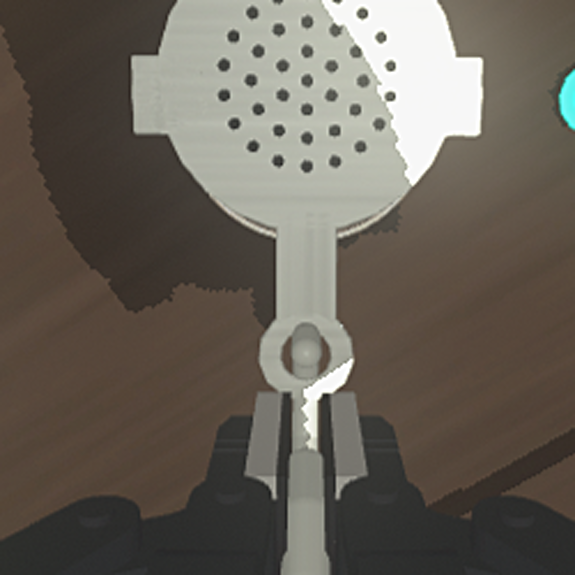

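View pics/s2.png

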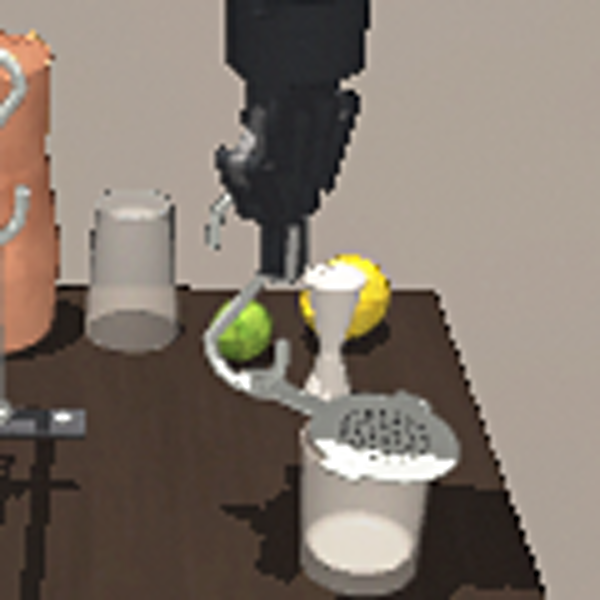

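The ring is seated well down the hook's bend with the tip standing clear above it, and the strainer is starting to tilt. I lift along an arc.

```bash
python3 -m pendant '[[-8,0,-1,0],[-10,0,-2,0],[-10,0,-3,0],[-10,0,-4,0],[-9,0,-4.5,0],[-9,0,-6,0],[0,0,0,0]]'
python3 - <<'E'
from h import *
plan(tcp_for_tip(0,0,.095),56.6)
f=grab_frame("wrist");crop(f,150,80,400,330,2.3,"pics/t1.png")
f=grab_frame("side");crop(f,250,130,370,270,4.5,"pics/t2.png")
E
```

```text
clock: 20.42
position: [0.4402, -0.0638, 0.229]
tool_rot: [0.934, 1.57, 0.352]
force: [0.5, -0.1, -1.7]
grip_width: 0.0061
t 20.43 pos [ 0.4402 -0.0638  0.229 ] grip 0.0061 F [ 0.5304 -0.0954 -1.7424] tool y deg 56.66193919618468 xaxis [ 0.0011  0.0004 -1.    ]
delta tool mm [95.5  1.4 44.2]
turn about x deg 0.1
```

View pics/t1.png

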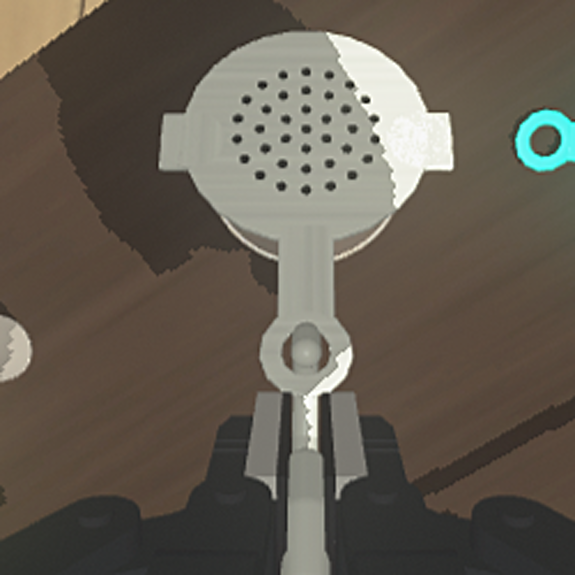

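View pics/t2.png

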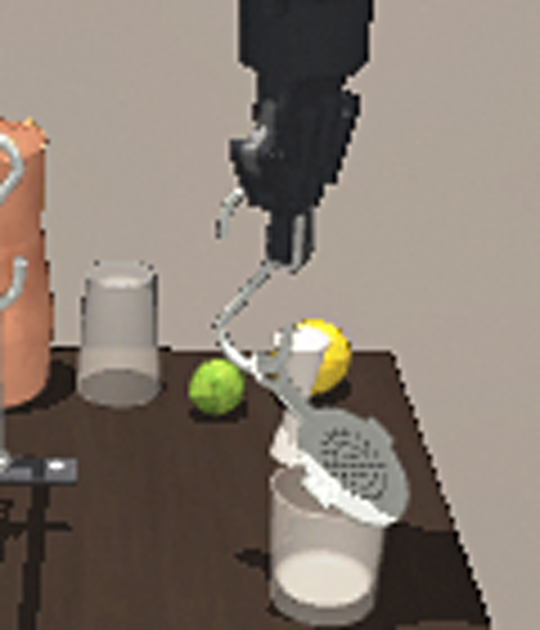

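```bash
python3 -m pendant '[[-8,0,-4,0],[-9,0,-3,0],[-9,0,-2,0],[-9,0,0,0],[-9,0,0,0],[-9,0,0,0],[-9,0,0,0],[-9,0,0,0],[-9,0,0,0],[-6,0,0,0],[0,0,0,0]]'
python3 - <<'E'
from h import *
plan(tcp_for_tip(0,0,.095),56.6)
f=grab_frame("wrist");crop(f,0,0,560,420,1.4,"pics/u1.png")
f=grab_frame("side");crop(f,250,100,370,270,3.5,"pics/u2.png")
E
```

```text
clock: 21.9
position: [0.4328, -0.0591, 0.3146]
tool_rot: [0.896, 1.57, 0.313]
force: [-0.1, 0.4, -2.5]
grip_width: 0.0062
t 21.9 pos [ 0.4328 -0.0591  0.3146] grip 0.0062 F [-0.0636  0.4212 -2.5181] tool y deg 56.63170347270257 xaxis [ 0.0005  0.0002 -1.    ]
delta tool mm [181.1   1.7  52.9]
turn about x deg 0.0
```

View pics/u1.png

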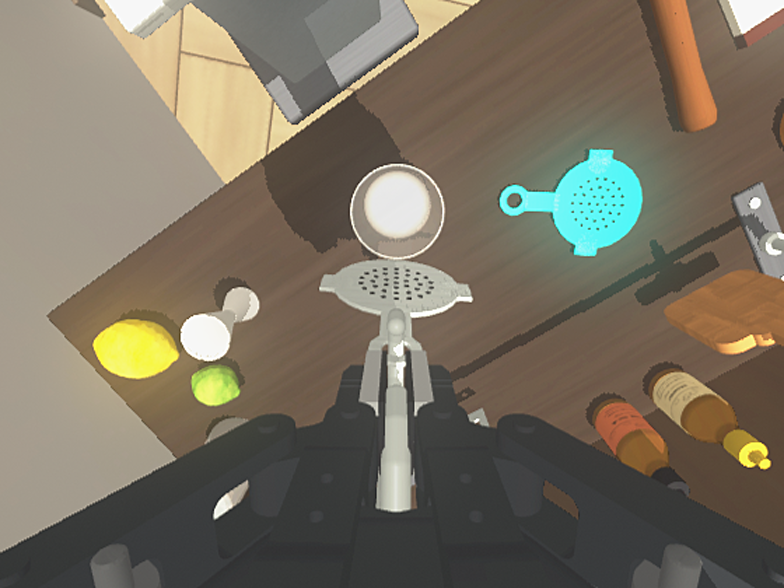

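View pics/u2.png

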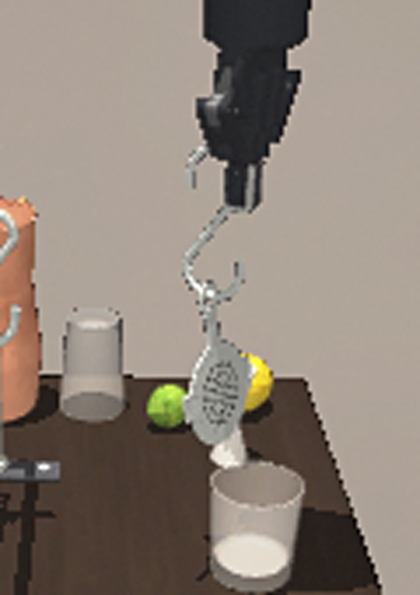

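The strainer hangs by its ring in the hook, clear of the standing tumbler. I turn back to square with the rail.

```bash
python3 -m pendant '[[0,0,3,-3],[0,0,6,-5],[0,0,6,-5],[0,0,6,-5],[0,0,6,-5],[0,0,6,-5],[0,0,6,-3.4],[0,0,3,0],[0,0,0,0]]'
python3 - <<'E'
from h import *
plan([.5189,.0253,.3110],90+np.degrees(RY))
E
```

```text
clock: 23.12
position: [0.472, -0.0719, 0.3141]
tool_rot: [-2.834, 1.57, -2.87]
force: [-0.3, 0.7, -3.2]
grip_width: 0.0062
t 23.12 pos [ 0.472  -0.0719  0.3141] grip 0.0062 F [-0.3456  0.6881 -3.2273] tool y deg 87.941894330378 xaxis [-0.0005 -0.0002 -1.    ]
delta tool mm [ 3.  98.8 43.4]
turn about x deg -0.2
```

```bash
python3 -m pendant '[[0,4,2,-0.2],[0,8,3,0],[0,11,4,0],[0,12,5,0],[0,12,5,0],[0,12,6,0],[0,12,5,0],[0,11,5,0],[0,8,4,0],[0,5,3,0],[0,4,1.5,0],[0,0,0,0]]'
python3 -m pendant '[[0,0,0,0],[0,0,0,0],[0,0,0,0],[0,0,0,0],[0,0,0,0],[0,0,0,0]]'
python3 - <<'E'
from h import *
plan([.5189,.0253,.3110],90+np.degrees(RY))
f=grab_frame("scene");crop(f,140,80,360,245,3.6,"pics/v1.png")
f=grab_frame("side");crop(f,190,80,350,260,3.3,"pics/v2.png")
f=grab_frame("wrist");crop(f,0,0,560,420,1.4,"pics/v3.png")
E
```

```text
clock: 24.62
position: [0.5187, 0.0258, 0.3143]
tool_rot: [-2.195, 1.571, -2.226]
force: [0.5, -0.2, -2.6]
grip_width: 0.0061
clock: 25.38
position: [0.5186, 0.0258, 0.3143]
tool_rot: [-1.737, 1.571, -1.767]
force: [0.2, -0.7, -2.6]
grip_width: 0.0058
t 25.38 pos [0.5186 0.0258 0.3143] grip 0.0058 F [ 0.2129 -0.6871 -2.6141] tool y deg 88.22770745370902 xaxis [-0. -0. -1.]
delta tool mm [ 3.3 -0.5  0.3]
turn about x deg 0.1
```

View pics/v1.png

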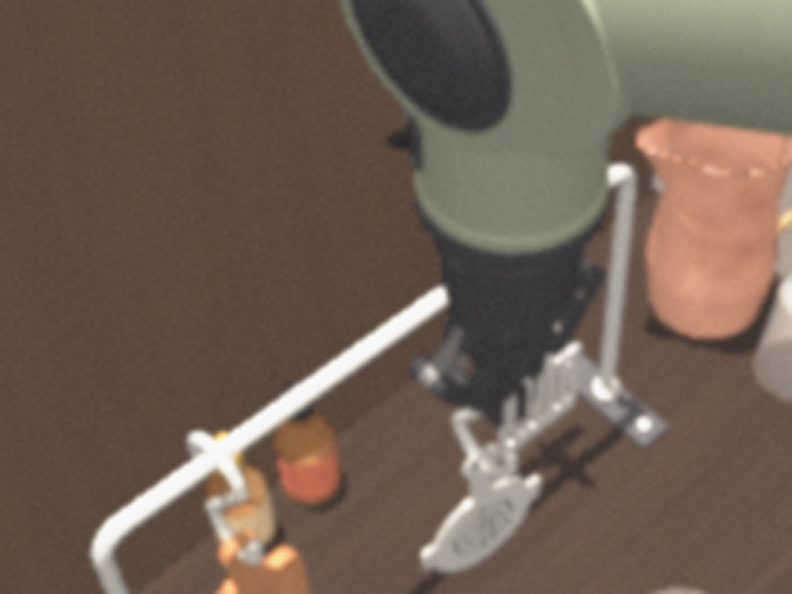

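View pics/v2.png

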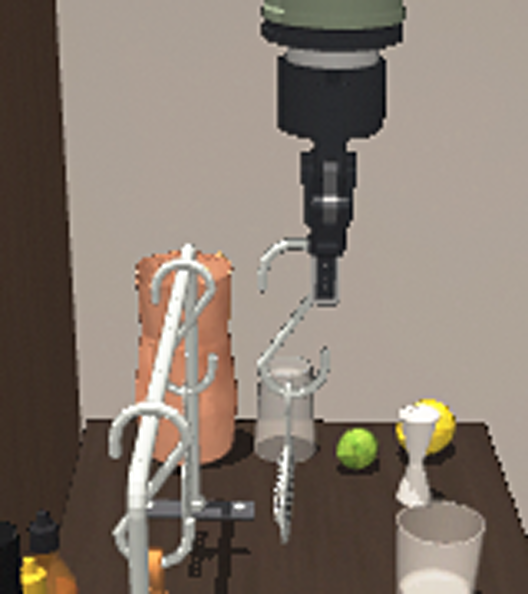

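View pics/v3.png

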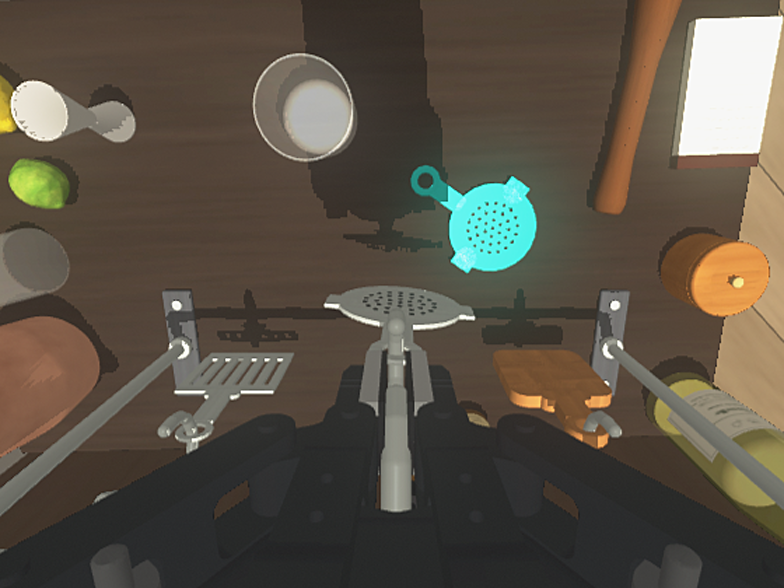

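```bash
python3 -m pendant '[[0,-0.5,5,0],[0,0,9,0],[0,0,10,0],[2.5,0,12,0],[2.5,0,13,0],[2.5,0,10,0],[2.5,0,10,0],[3,0,6,0],[3,0,4,0],[0,0,1,0],[0,0,0,0],[0,0,0,0]]'
python3 - <<'E'
from h import *
plan([.6128,.0221,.2465],90+np.degrees(RY))
f=grab_frame("side");crop(f,190,80,350,260,3.3,"pics/w2.png")
f=grab_frame("wrist");crop(f,0,0,560,420,1.4,"pics/w3.png")
E
```

```text
clock: 27.02
position: [0.5985, 0.0228, 0.2985]
tool_rot: [0.433, 1.57, 0.402]
force: [0.3, 0.3, -2.3]
grip_width: 0.0059
t 27.02 pos [0.5985 0.0228 0.2985] grip 0.0059 F [ 0.2508  0.2568 -2.2933] tool y deg 88.23534649503661 xaxis [ 0.0003  0.0001 -1.    ]
delta tool mm [52.  -0.3 14.3]
turn about x deg 0.1
```

View pics/w2.png

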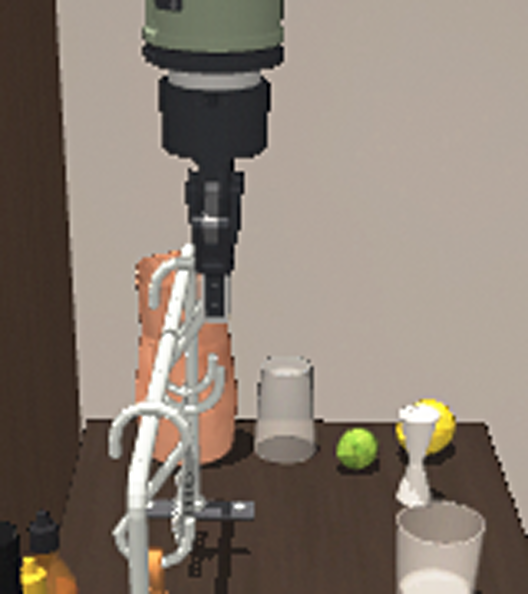

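View pics/w3.png

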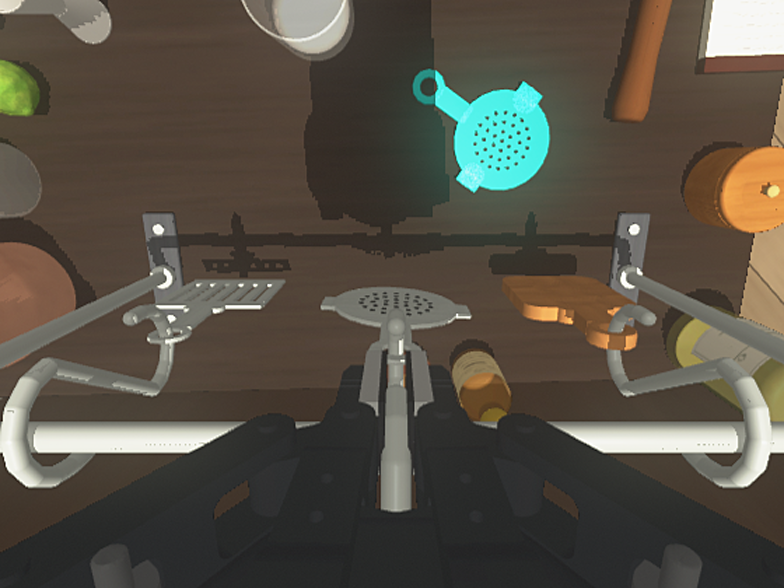

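```bash
python3 -m pendant '[[5,-0.3,3,0],[6,0,3,0],[6,0,2.5,0],[6,0,2,0],[6,0,1.5,0],[6,0,1,0],[5,0,0.8,0],[4,0,0.5,0],[3,0,0,0],[2,0,0,0],[0,0,0,0]]'
python3 - <<'E'
from h import *
plan([.6128,.0221,.2465],90+np.degrees(RY))
f=grab_frame("side");crop(f,190,80,350,260,3.3,"pics/x2.png")
E
```

```text
clock: 28.5
position: [0.6128, 0.0221, 0.2492]
tool_rot: [-2.558, 1.571, -2.589]
force: [-0.0, 0.6, -2.7]
grip_width: 0.0065
t 28.5 pos [0.6128 0.0221 0.2492] grip 0.0065 F [-0.0176  0.5873 -2.7333] tool y deg 88.23207975000706 xaxis [-0.0001 -0.0001 -1.    ]
delta tool mm [ 2.7  0.  -0. ]
turn about x deg 0.1
```

View pics/x2.png

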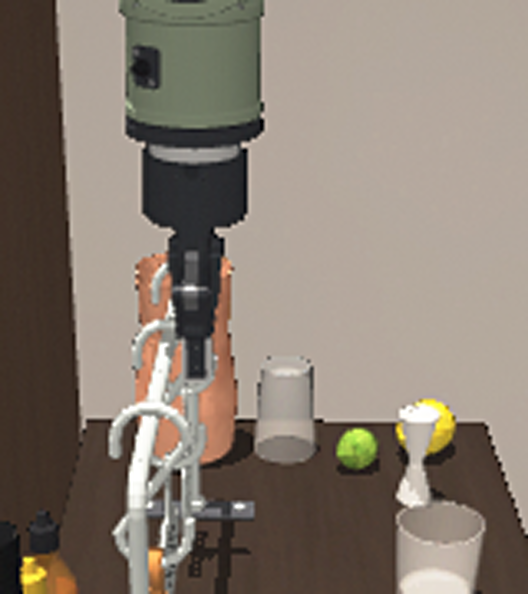

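```bash
python3 -m pendant '[[1.2,0,0,0],[0.8,0,0,0],[0,0,0,0],[0,0,0,0]]'; python3 -m pendant '[[0.7,0,0,0],[0,0,0,0],[0,0,0,0],[0,0,0,0],[0,0,0,0],[0,0,0,0]]'
```

```text
clock: 29.05
position: [0.6129, 0.022, 0.2473]
tool_rot: [-1.827, 1.571, -1.857]
force: [-0.1, 0.1, -2.9]
grip_width: 0.006
clock: 29.8
position: [0.6129, 0.0221, 0.2466]
tool_rot: [-0.138, 1.571, -0.168]
force: [-0.1, 0.4, 0.4]
grip_width: 0.0059
```

The weight is now on the rail: Fz went from -2.9 to +0.4 N. I release gently.

```bash
python3 -m pendant '[[0.2,0,0,0],[0,0,0,0]]' -1 20; python3 -m pendant '[[0,0,0,0],[0,0,0,0],[0,0,0,0],[0,0,0,0]]' -0.7 20;python3 -m pendant '[[0,0,0,0],[0,0,0,0],[0,0,0,0],[0,0,0,0]]' -0.1
python3 - <<'E'
from h import *
plan([.6128,.0221,.2465],90+np.degrees(RY))
f=grab_frame("side");crop(f,190,80,350,260,3.3,"pics/y2.png")
f=grab_frame("wrist");crop(f,0,0,560,420,1.4,"pics/y3.png")
E
```

```text
clock: 30.05
position: [0.6129, 0.0221, 0.2465]
tool_rot: [0.083, 1.571, 0.052]
force: [0.3, -0.6, 1.9]
grip_width: 0.0061
clock: 30.55
position: [0.6129, 0.022, 0.2464]
tool_rot: [-2.327, 1.571, -2.358]
force: [0.1, -0.7, -0.2]
grip_width: 0.0129
clock: 31.05
position: [0.6129, 0.0221, 0.2464]
tool_rot: [-2.713, 1.571, -2.744]
force: [0.1, -1.1, 0.7]
grip_width: 0.0387
t 31.05 pos [0.6129 0.0221 0.2464] grip 0.0387 F [ 0.0937 -1.0605  0.6695] tool y deg 88.2311401486894 xaxis [-0. -0. -1.]
delta tool mm [-0.1  0.  -0.1]
turn about x deg 0.1
```

View pics/y2.png

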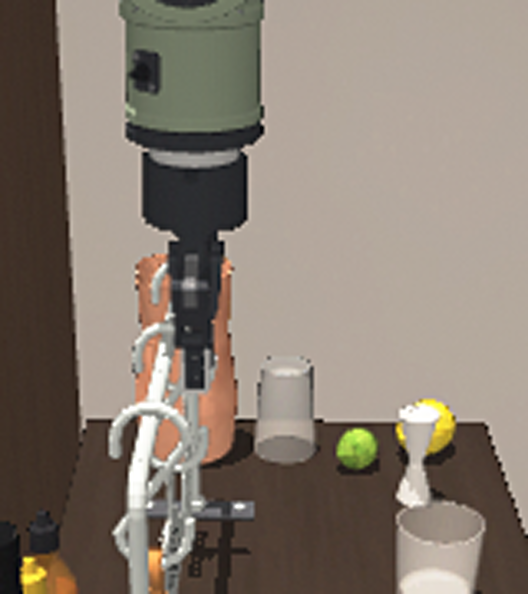

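View pics/y3.png

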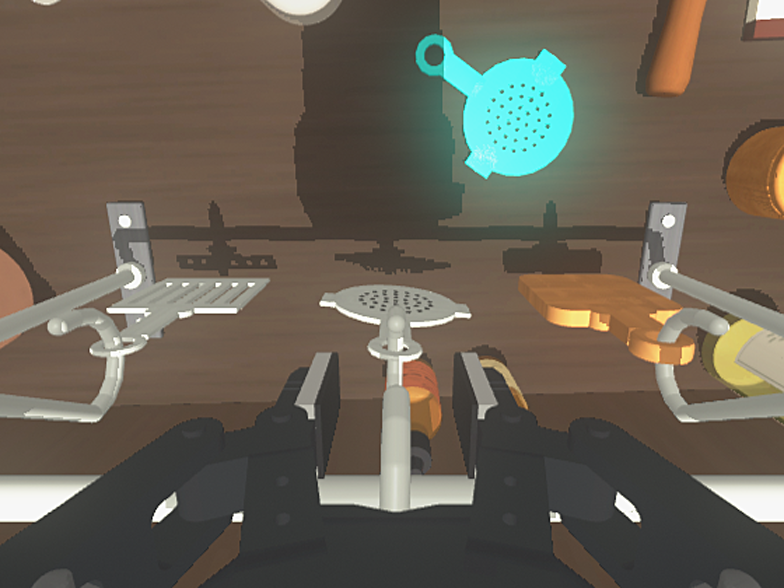

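Released; the hook is centred between the open fingers and hangs on the rail. I retreat straight up and then back, and let it settle.

```bash
python3 -m pendant '[[-15,0,0,0],[-30,0,0,0],[-35,0,0,0],[-30,0,0,0],[-10,0,-30,0],[0,0,-40,0],[0,0,-40,0],[0,0,0,0],[0,0,0,0],[0,0,0,0],[0,0,0,0],[0,0,0,0]]'
python3 -m pendant '[[0,0,0,0],[0,0,0,0],[0,0,0,0],[0,0,0,0],[0,0,0,0],[0,0,0,0],[0,0,0,0],[0,0,0,0],[0,0,0,0],[0,0,0,0],[0,0,0,0],[0,0,0,0]]'
python3 - <<'E'
from h import *
f=grab_frame("side");crop(f,190,80,350,260,3.3,"pics/z2.png");a=f["img"]
f=grab_frame("scene");crop(f,140,80,360,290,2.8,"pics/z1.png")
f=grab_frame("wrist");crop(f,0,0,560,420,1.4,"pics/z3.png")
for i in range(4): b=grab_frame("side")["img"]
d=np.abs(a.astype(int)-b).max(2); print((d>25).sum())
E
```

```text
clock: 32.65
position: [0.5031, 0.0253, 0.3662]
tool_rot: [-2.419, 1.57, -2.45]
force: [0.9, 0.4, 0.0]
grip_width: 0.0382
clock: 34.15
position: [0.5029, 0.0254, 0.3664]
tool_rot: [-1.499, 1.571, -1.53]
force: [-0.2, 0.0, 0.0]
grip_width: 0.0386
0
```

View pics/z1.png

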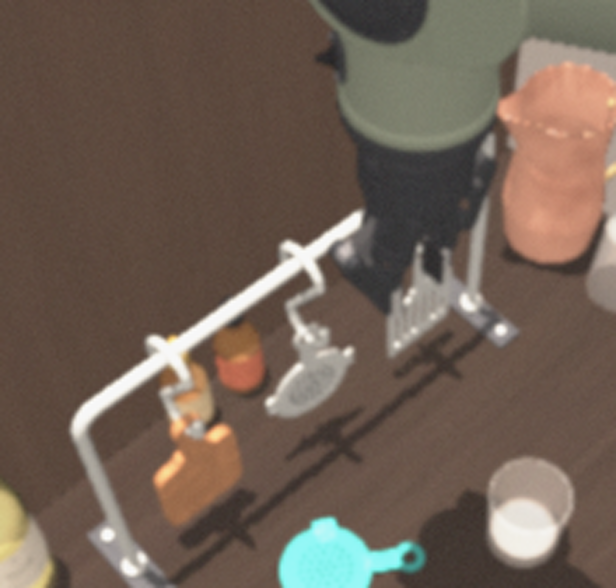

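View pics/z2.png

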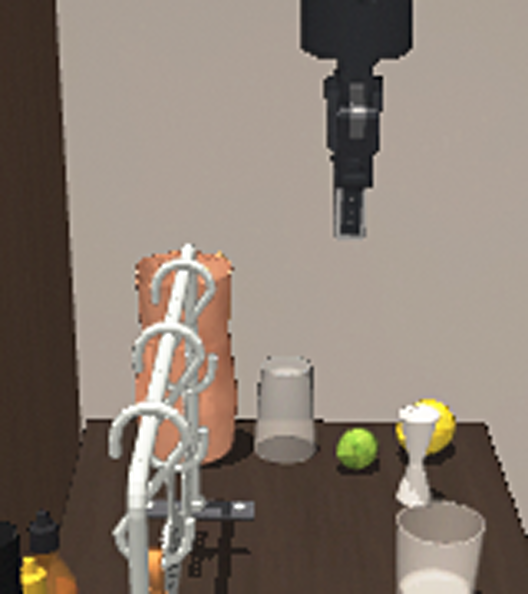

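View pics/z3.png

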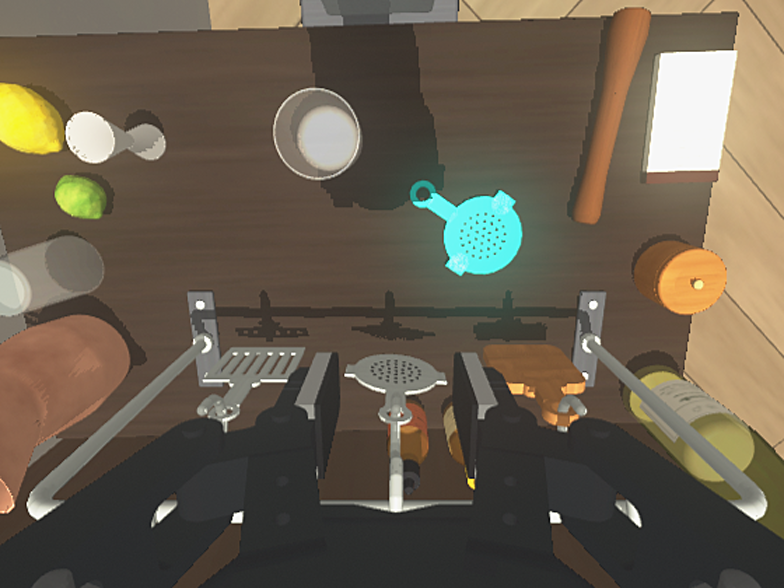

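The strainer hangs centrally at (395,375) in the wrist view with clear gaps to both tools, and nothing moves between frames. One last check on where the tumbler stands, then I hand in.

Run:
```python
from h import *
from workcell import job_done
f=grab_frame("wrist"); print(onz(f,317/1.4,133/1.4,.086))
print(job_done())
```

```text
[ 0.4069 -0.0412  0.086 ]
the job is handed in; nothing more can be done
None
```

The strainer is back on the rail, hanging from its S-hook between the board and the turner, and the job was handed in at about 35 s of the 70 s allowed. I pushed the board and turner about 135 mm to either side of the rail's middle. Then I lifted off the empty hook and passed its tip up through the strainer's hole. I lifted the strainer off the tumbler along an arc and set the hook back on the rail.

**Last checks:**
- **Load on the rail:** the vertical force reading went from -2.9 to +0.4 N as the rail took the weight, before I opened the gripper.
- **Strainer:** it hangs upright with visible gaps to both tools, and pictures about 0.2 s apart showed no change.
- **Tumbler:** it measures (0.407, -0.041), where the strainer's disc was measured at the start, so it has not moved noticeably.
- **Bystanders:** the ones visible in the last pictures look undisturbed. I did not measure them.

**Disagreements along the way:**
- **Early wrist measurement:** it was 8–10 mm off because the arm was still settling, so I took it again from a still frame.
- **Grip reading:** the gripper read about 6 mm on the 8 mm wire, but the hold stayed firm throughout.

No check failed; handing in gave no verdict.

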